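# Get the wax tin out from behind the cans

## Robot

A 6-joint arm with a two-finger parallel gripper is mounted at the origin on the work surface. World frame = base frame: x ahead of the robot, y to its left, z up, the work surface at z = 0. Lengths are in m, angles in degrees, forces in N, time in s.
With the tool pointing down it reaches from about 0.225 to 0.875 m from the base axis. Payload 3.4 kg.
Tool frame: the origin (TCP) lies at the very end of the fingers, on their centre line; the grasp point (between the pads) lies 19 mm behind it; x points along the fingers, y is the direction in which the jaws open and shut, and the axes are right-handed (so a half turn about x gives the same grasp; the last joint's range is limited). The gripper opens to 85 mm and grips with 20 to 120 N. Pads are 22 mm wide; open, the fingers measure 114 mm over their backs; the gripper's body (76 mm by 85 mm) begins 54 mm behind the grasp point. The pads swing forward as they close: fully open they stand 13 mm farther back than shut.
Start: joints at [-81.245, 15.808, 86.224, -0, 77.962, -6.933], TCP at [0.155, -0.554, 0.231] pointing down, gripper open.
Joint ranges: [-165.64, 165.64], [-43.16, 119.46], [12.63, 154.43], [-67.54, 247.53], [6.08, 155.33], [-154.97, 154.97]. Speed limits (degrees/s): [147.25, 147.25, 180, 180, 180, 180].

## Interface

Orientations are given as [roll, pitch, yaw] about the fixed x, y, z axes, in that order (R = Rz(yaw) Ry(pitch) Rx(roll)).
In Python, from rig import ctrl gives the robot as it stands.
- The arm moves only by the tool servo_tool, never from a script. Its argument "steps" is a list that holds one entry, the list of rows, each a list of 7 numbers: the shift along the tool's x, y, z in mm, then the turn, a rotation vector about the tool's x, y, z in degrees, then the opening, from 0 (shut) to 1 (fully open). A call has exactly 10 rows; each row shifts and turns the pose as measured when the row begins, along the tool's axes as they then stand; what a row does not reach is not made up. A row lasts 1/8 s, in which the tool goes at most 62.5 mm and 10.7 degrees, less where a joint would pass 70% of its speed; a pose out of reach is approached as far as the arm can. A call with a gripper value outside its range is refused whole. The fingers move at their own pace and stop on an object; "newtons" is the grip in N (left out, the last holds). Time passes only in rows, so rows that do not move let the fingers close, or fill a call up. It gives the time, the measured TCP pose, the force and the opening at its end, in the units of the state.
- ctrl.get_state(): the state, without advancing time (a new reading comes with each control period).
- ctrl.get_image(name): name is "side" or "top"; returns a dict with "color" (420x560x3 uint8, red, green, blue), "range_z" (420x560 float32, m along the optical axis (not along the pixel's ray), 0 where there is no reading), "mtx" (3x3 intrinsics, pixels), "k1" (the pictures are not rectified: a ray, as slopes to the right and down, at radius r is drawn at 1 + k1 r^2 times it, then the intrinsics apply), "cam_to_world" (4x4, takes a point from camera to world coordinates). Camera axes: x right, y up, looking along -z (the intrinsics and any distortion apply to the point x, -y, -z); pixel columns grow to the right and rows downward; lengths in m; the calibration is good to about 2 mm. A picture is of the moment at which its call begins.
- ctrl.close_job(): hands the job in, once; it reports no verdict.
Trained networks look in a picture, given as the dict that the camera call returned (one of the last four; its "shot" number tells which), for a name from the list of things; names that differ only in an ending like _2 or _b are one class to them, and where a whole thing is asked for, a point or a joint stands for the part that bears it (a point fixed in the world has none). Each returns a list of dicts, best first, with "score" (0 to 1); they miss things now and then, are a little off and sometimes report something else, mostly with a low value. They report only what shows in the picture. A call takes as long as a camera call.
- ctrl.find_in(picture, query): "box" ([left, top, right, bottom] in pixels, round what is visible of it).
- ctrl.trace(picture, query): "pixels" (420x560 bool, what is visible of it) and "box" ([left, top, right, bottom] in pixels, round what is visible of it).
- ctrl.landmark_of(picture, query): "position" ([column, row] in pixels: a listed point, or the origin of a listed thing).
The state is a dict: "t": time; "q": joint angles; "joint_velocities": joint speeds; "joint_efforts": joint torques, N m; "position": TCP position; "tcp_rot": TCP orientation; "contact_force": force on the tool from outside, world axes, zero at the start; "ft_torque": the same for the moment, N m; "finger_gap": finger opening in m.
Only numpy, scipy, OpenCV 4.12 (cv2) and the standard library are available. Lean on these libraries where they do the work, as an engineer would, in place of code of your own. Each camera call takes 0.05 s, during which the arm holds its last target.

## Task

Get the low round wax tin out of the finishing caddy: the spray can, the jar of wooden plugs and the square tin hem it in, so first stand all three upright in the shallow metal side tray, then set the wax tin wholly on the round cork pad of the finishing board, and afterwards put the three containers back upright in the caddy, each in the very place where it stood at the start. Set things down rather than dropping them, tip nothing over, and leave the tape roll, the sanding block and the turned bowl where they are.

Things in the scene. Friction and masses are not known exactly. Their poses are not given: they have to be found in the camera images.
- wax_tin_mid (a point): low round steel tin with a darker lid, the thing to fetch: 60 mm diameter, 32 mm tall, about 0.16 kg. Centre, 16 mm above its underside; z up. In the middle of the caddy's back row, 12 mm off the back wall (no room for a finger behind it), tall containers 8 to 20 mm away at its left, right and front; once they are gone it can be gripped across the caddy's y.
- spray_can_mid (a point): bare metal aerosol can with a paper band: body 52 mm diameter up to 102 mm, then a shoulder, then a grey cap 42 mm in diameter from 112 mm to the top at 140 mm; about 0.3 kg. Centre, 70 mm above its underside; z up. Which of the three places each tall container has is drawn afresh; grip them near the top, above the back wall and the neighbours, across the caddy's x.
- plug_jar_mid (a point): clear jar full of small round wooden plugs, with a steel screw lid: 58 mm diameter, lid 59 mm diameter from 98 mm to the top at 118 mm; about 0.3 kg. Point at its centre, 59 mm above its underside; z up.
- square_tin_mid (a point): square steel tin with a brown band: 56 x 56 mm, straight sides up to 116 mm, a small round lid (42 mm) on top to 122 mm; about 0.36 kg. Point at its centre, 61 mm above its underside; x and y square to its sides, z up.
- caddy: fixed plywood caddy, 175 mm deep (x), 244 mm wide (y). Origin under its centre at bench height; +x to its back wall. Floor top at 12 mm, back wall 10 mm thick, top at 68 mm; sides 8 mm thick, tops at 40 mm; front lip 8 mm thick, top at 22 mm. The wax tin and two tall containers (71 mm left and right of it) stand in the back row, x = +35 mm; the third stands in front of the wax tin, x = -30 mm.
- tray: fixed shallow aluminium tray, the side area: 270 mm long (x), 115 mm wide (y), 18 mm high, walls and floor 4 mm. Origin under its centre at bench height, z up. The three tall containers fit in it one behind the other along its x, 85 mm apart. It stands to the left or to the right of the caddy.
- cork_pad (a point): centre of the top of the round cork pad, 90 mm diameter, 15 mm above the bench, on a brown wooden finishing board (250 mm along x, 130 mm along y, 12 mm thick, fixed), on the other side of the caddy from the tray. x along the board, z up; the bowl stands 128 mm from this point along +x.
- bowl: turned dark wooden bowl, 100 mm diameter, 45 mm tall, loose, standing on the finishing board beside the cork pad. Origin under its centre. Leave alone.
- tape_roll_mid (a point): roll of paper tape lying flat in the caddy's front left corner: 66 mm diameter, 24 mm high, loose. Point at its centre. Leave alone.
- sanding_block_mid (a point): cork sanding block with a dark brown top, lying in the caddy's front right corner: 66 x 52 mm, 28 mm high, loose. Point at its centre. Leave alone.

How it is judged (in metres and radians):
On the way, in this order (a step that is already met when the one before it is completed fails the run):
1. the spray can, the jar and the square tin all stand upright in the side tray (x of spray_can_mid in the frame of tray between -0.115 and 0.115 m and y of spray_can_mid in the frame of tray between -0.036 and 0.036 m and z of spray_can_mid in the frame of tray below 0.082 m and angle between each of spray_can_mid, plug_jar_mid, square_tin_mid's own z axis and vertical below 0.1 rad and x of plug_jar_mid in the frame of tray between -0.115 and 0.115 m and y of plug_jar_mid in the frame of tray between -0.036 and 0.036 m and z of plug_jar_mid in the frame of tray below 0.071 m and x of square_tin_mid in the frame of tray between -0.115 and 0.115 m and y of square_tin_mid in the frame of tray between -0.036 and 0.036 m and z of square_tin_mid in the frame of tray below 0.073 m), for 0.2 s.
2. the wax tin stands on the cork pad (horizontal distance between wax_tin_mid and cork_pad below 0.015 m and z of wax_tin_mid in the frame of cork_pad between 0.01 and 0.021 m and angle between wax_tin_mid's own z axis and vertical below 0.1 rad), for 0.2 s.
At the end, for the whole second after the job is handed in: The wax tin stands lid up, wholly on the cork pad (centre within 15 mm of the pad's centre); the spray can, the jar and the square tin stand upright in the caddy, each within 15 mm of where it stood at the start; all are released and at rest (all of step 2 and distance of each of spray_can_mid, plug_jar_mid, square_tin_mid from where it was at the start of the episode below 0.015 m and angle between each of spray_can_mid, plug_jar_mid, square_tin_mid's own z axis and vertical below 0.1 rad and linear speed of each of spray_can, plug_jar, square_tin, wax_tin below 0.02 m/s); the robot touches nothing.
It fails at once if the tape roll, the sanding block or the bowl is shifted by more than 12 mm (distance of any of tape_roll_mid, sanding_block_mid, bowl from where it was at the start of the episode above 0.012 m).
It fails at once if a container or the wax tin is tipped by more than about 30 degrees (angle between any of spray_can_mid, plug_jar_mid, square_tin_mid, wax_tin_mid's own z axis and vertical above 0.55 rad).
It fails at once if a container or the wax tin is dropped (falls free from more than about 15 mm) ((linear speed of spray_can above 0.55 m/s and contact force between spray_can and the fingers below 0.05 N) or (linear speed of plug_jar above 0.55 m/s and contact force between plug_jar and the fingers below 0.05 N) or (linear speed of square_tin above 0.55 m/s and contact force between square_tin and the fingers below 0.05 N) or (linear speed of wax_tin above 0.55 m/s and contact force between wax_tin and the fingers below 0.05 N)).
It also fails if it takes over 144 s, if anything falls off the work surface, if the arm or the gripper's body presses on something with over 40 N, if the wrist force passes 120 N, or if a joint passes its speed limit or range.

## Working session

There is one attempt and no reset: what is moved stays moved. The work goes in short steps, Python scripts to look and compute and a tool call to move; the robot and the scene stay as the last step left them, time stands still between calls to the robot, and variables do not carry over. Pictures are saved under pics/ and viewed, and the job is handed in when it is done.

Besides the shell and the picture viewer there is one more tool, called after "Call:" by a JSON object that holds its "fn" and its "kwargs", one argument or row to a line. servo_tool: Moves the arm, as the interface text tells. Its arguments: {"type":"object","properties":{"steps":{"type":"array","items":{"type":"array","items":{"type":"array","items":{"type":"number"}}}},"newtons":{"type":"number"}},"required":["steps"]}

```bash
ls; mkdir -p pics
python3 - <<'E'
from rig import ctrl
import cv2,pickle
print(ctrl.get_state())
for n in ["side","top"]:
    p=ctrl.get_image(n); cv2.imwrite(f"pics/{n}0.png",p["color"][:,:,::-1]); pickle.dump(p,open(f"{n}0.pkl","wb"))
    print(n,p["mtx"],p["k1"],p["cam_to_world"],p.get("shot"))
    for q in ["wax_tin_mid","spray_can_mid","plug_jar_mid","square_tin_mid","caddy","tray","cork_pad","bowl","tape_roll_mid","sanding_block_mid"]:
        print(q,[(r["position"],round(r["score"],2)) for r in ctrl.landmark_of(p,q)][:3])
E
```

```text
pics
{'t': 0.0, 'q': array([-8.12457231e+01,  1.58459331e+01,  8.62956054e+01, -1.68219826e-04,
        7.79616788e+01, -6.93578713e+00]), 'joint_velocities': array([-0.02225263,  0.02803379,  0.00523398, -0.04384515,  0.03029672,
       -0.02707245]), 'joint_efforts': array([-5.52978531e-05, -4.16764891e+01, -2.45807952e+01,  1.18327384e-04,
        1.12569152e-02,  6.48682132e-06]), 'position': array([ 0.15538251, -0.5530548 ,  0.23045384]), 'tcp_rot': array([-96.84449728,  89.89678266,  98.84560197]), 'contact_force': array([ 0.13889748, -0.02030089, -0.46525794]), 'ft_torque': array([-0.0194881 , -0.04991128, -0.00145881]), 'finger_gap': 0.08551827312030208}
side [[510.94184409   0.         278.9133535 ]
 [  0.         510.94184409 217.59627519]
 [  0.           0.           1.        ]] -0.06537243736423005 [[-0.78599242  0.41113669 -0.46171695  0.02663524]
 [-0.61793669 -0.54568552  0.56602257  0.61506961]
 [-0.01923961  0.7302013   0.68296113  0.81342684]
 [ 0.          0.          0.          1.        ]] 1
wax_tin_mid [([239.0, 229.4], 0.94)]
spray_can_mid [([223.0, 228.6], 
[... 410 characters left out ...]
        281.44869804]
 [  0.         393.68146275 208.11976085]
 [  0.           0.           1.        ]] -0.0010149728738708514 [[ 0.00914331  0.98431329 -0.17619237  0.35591185]
 [-0.99957511  0.01387363  0.02563429  0.01022111]
 [ 0.0276766   0.17588313  0.98402192  1.02302105]
 [ 0.          0.          0.          1.        ]] 2
wax_tin_mid [([258.9, 176.6], 0.55)]
spray_can_mid [([230.0, 179.0], 0.59)]
plug_jar_mid [([285.4, 167.5], 0.72), ([151.8, 240.1], 0.5)]
square_tin_mid [([261.9, 199.3], 0.85)]
caddy []
tray [([396.8, 229.9], 0.72), ([167.9, 191.9], 0.35)]
cork_pad [([150.6, 239.7], 0.75)]
bowl [([169.3, 194.5], 0.91)]
tape_roll_mid [([238.7, 210.4], 0.52)]
sanding_block_mid []
```

View pics/side0.png

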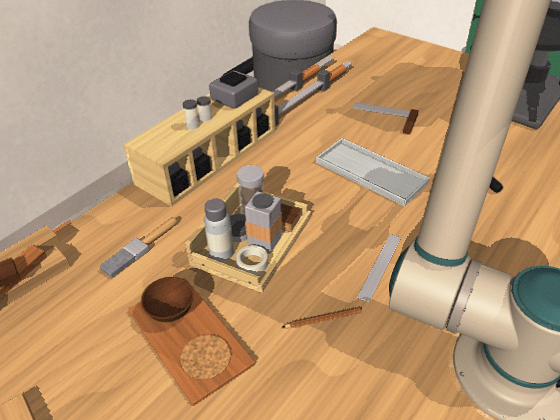

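View pics/top0.png

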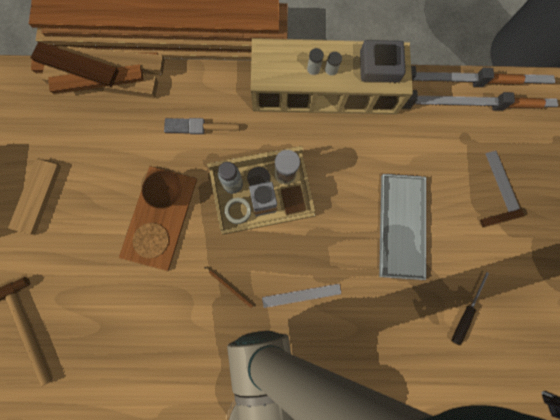

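```bash
cat > h.py <<'E'
import numpy as np,cv2
def cloud(p):
    K=p["mtx"];H,W=p["range_z"].shape
    v,u=np.mgrid[0:H,0:W].astype(float)
    x=(u-K[0,2])/K[0,0];y=(v-K[1,2])/K[1,1]
    # undistort: xd = x*(1+k r^2)
    xu,yu=x.copy(),y.copy()
    for _ in range(10):
        s=1+p["k1"]*(xu**2+yu**2); xu,yu=x/s,y/s
    z=p["range_z"].astype(float)
    P=np.stack([xu*z,-yu*z,-z,np.ones_like(z)],-1)@p["cam_to_world"].T
    P=P[...,:3]; P[z<=0]=np.nan
    return P
def circ(xy,r):
    from scipy.optimize import least_squares
    f=lambda c:np.hypot(xy[:,0]-c[0],xy[:,1]-c[1])-r
    return least_squares(f,xy.mean(0),loss='soft_l1',f_scale=.002).x
def topc(P,m,z,tol=.004):
    """min enclosing circle + mean of top-plane points"""
    X=P[m];X=X[np.abs(X[:,2]-z)<tol]
    if len(X)<5:return None
    xy=X[:,:2].astype(np.float32)
    (c,r)=cv2.minEnclosingCircle(xy)
    rr=cv2.minAreaRect(xy*1000)
    return len(X),xy.mean(0).round(4),np.round(c,4),round(r,4),rr,X[:,2].mean().round(4)
E
python3 - <<'E'
import pickle,numpy as np,cv2
from h import *
from rig import ctrl
tops=dict(spray_can_mid=.152,plug_jar_mid=.13,square_tin_mid=.134,wax_tin_mid=.044,cork_pad=.015,bowl=.045,tape_roll_mid=.036,sanding_block_mid=.040,tray=.018)
for n in ["side","top"]:
    p=ctrl.get_image(n);P=cloud(p)
    np.save(n+"P.npy",P)
    z=P[...,2][np.isfinite(P[...,2])];print(n,"table z med",np.median(z[np.abs(z)<.02]))
    for q,zt in tops.items():
        r=ctrl.trace(p,q)
        for k in r[:1]:
            X=P[k["pixels"]];print(q,round(k["score"],2),k["box"],"zmax",np.nanpercentile(X[:,2],97).round(4),topc(P,k["pixels"],zt))
E
```

```text
side table z med 0.0008272138690211817
spray_can_mid 0.9 [207.0, 198.6, 232.1, 259.4] zmax 0.1533 (226, array([0.5964, 0.1144], dtype=float32), array([0.5989, 0.1129]), 0.0211, ((598.2190551757812, 113.56763458251953), (37.856224060058594, 38.494380950927734), 58.38906478881836), np.float64(0.152))
plug_jar_mid 0.77 [237.2, 169.0, 263.3, 214.9] zmax 0.1324 (390, array([ 0.6256, -0.0218], dtype=float32), array([ 0.614 , -0.0069]), 0.0521, ((610.2573852539062, -16.809066772460938), (56.936988830566406, 98.28092193603516), 67.7394790649414), np.float64(0.1303))
square_tin_mid 0.6 [246.1, 191.4, 283.4, 250.6] zmax 0.1354 (258, array([0.5452, 0.0327], dtype=float32), array([0.5452, 0.0304]), 0.0345, ((545.6361083984375, 31.565692901611328), (47.17685317993164, 53.96458053588867), 4.474808216094971), np.float64(0.134))
wax_tin_mid 0.91 [228.5, 214.5, 246.2, 239.2] zmax 0.0774 (273, array([0.609 , 0.0464], dtype=float32), array([0.6106, 0.0466]), 0.0301, ((609.5555419921875, 45.72985076904297), (33.494747161865234, 59.6275749206543), 44.79246139526367), np.float64(0.0445))
cork_pad 0.79 [12
[... 2940 characters left out ...]
0969], dtype=float32), array([0.526 , 0.0965]), 0.033, ((524.86279296875, 96.74552154541016), (63.69048309326172, 64.05402374267578), 18.599714279174805), np.float64(0.0352))
sanding_block_mid 0.72 [279.9, 185.5, 307.3, 215.5] zmax 0.0427 (494, array([ 0.5544, -0.0441], dtype=float32), array([ 0.555 , -0.0446]), 0.0409, ((554.9638061523438, -44.74298095703125), (66.04380798339844, 52.12217712402344), 12.673108100891113), np.float64(0.0398))
tray 0.95 [380.6, 174.6, 428.7, 280.0] zmax 0.0184 (484, array([ 0.4906, -0.3334], dtype=float32), array([ 0.4945, -0.3314]), 0.1437, ((494.1474609375, -333.29925537109375), (115.75112915039062, 270.01947021484375), 86.91024780273438), np.float64(0.0174))
```

```bash
python3 - <<'E'
import numpy as np,cv2
P=np.load("topP.npy");S=np.load("sideP.npy")
import pickle
for n,Q in(("top",P),("side",S)):
    c=pickle.load(open(n+"0.pkl","rb"))["color"]
    y0,y1,x0,x1=-.45,.45,.2,.65
    sc=850/1.0
    im=np.zeros((int((x1-x0)*1000*.85),765,3),np.uint8)
    m=np.isfinite(Q[...,2])
    X=Q[m];C=c[m]
    o=np.argsort(X[:,2]);X=X[o];C=C[o]
    u=((y1-X[:,1])*850).astype(int);v=((x1-X[:,0])*850).astype(int)
    for du in(0,1):
      for dv in (0,1):
        ok=(u+du>=0)&(u+du<765)&(v+dv>=0)&(v+dv<im.shape[0])
        im[v[ok]+dv,u[ok]+du]=C[ok][:,::-1]
    cv2.imwrite(f"pics/bev_{n}.png",im)
E
python3 - <<'E'
import numpy as np,cv2,pickle
from h import *
b=np.array([.573,.288])
for n,uv in(("top",(150.6,239.7)),("side",(204.4,358.2))):
    P=np.load(n+"P.npy");c=pickle.load(open(n+"0.pkl","rb"))["color"].astype(float)
    print(n,"landmark",P[int(round(uv[1])),int(round(uv[0]))])
    d=np.hypot(P[...,0]-.449,P[...,1]-.319)
    g=(d<.075)&(np.abs(P[...,2]-.0145)<.008)
    gg=c[...,1]/(c[...,0]+1)
    print(np.median(gg[g&(d<.03)]),np.median(gg[g&(d>.055)]))
    t=(np.median(gg[g&(d<.03)])+np.median(gg[g&(d>.055)]))/2
    m=g&(gg>t)
    m=cv2.morphologyEx(m.astype(np.uint8),cv2.MORPH_OPEN,np.ones((3,3)))>0
    k,l,s,ce=cv2.connectedComponentsWithStats(m.astype(np.uint8));i=1+np.argmax(s[1:,4]);m=l==i
    xy=P[m][:,:2].astype(np.float32);print(xy.mean(0),cv2.minEnclosingCircle(xy),cv2.fitEllipse(cv2.convexHull((xy*1000))))
    # jar & wax via slabs
    for nm,c0,z0,r in(("jar",(.626,-.0256),.130,.04),("wax",(.612,.043),.044,.032),("can",(.5986,.1125),.152,.03),("bowl",b,.045,.056),("sq",(.5465,.0303),.128,.045)):
        d=np.hypot(P[...,0]-c0[0],P[...,1]-c0[1])
        X=P[(d<r)&(np.abs(P[...,2]-z0)<.004)];xy=X[:,:2].astype(np.float32)
        print(nm,len(X),xy.mean(0),cv2.minEnclosingCircle(xy),[np.round(v,1) for v in cv2.minAreaRect(xy*1000)])
E
```

```text
top landmark [0.44935741 0.31472444 0.01555965]
0.7310344827586207 0.632
[0.4495895  0.31701332] ((0.449489563703537, 0.3189953863620758), 0.04657737538218498) ((450.2437438964844, 317.6981201171875), (89.43053436279297, 90.89957427978516), 137.95086669921875)
jar 458 [ 0.6273538  -0.02524281] ((0.6277451515197754, -0.025101328268647194), 0.029576191678643227) [array([627.9, -25.2]), array([57.4, 56.7]), np.float64(0.8)]
wax 338 [0.6138475  0.04562775] ((0.61081463098526, 0.0445014052093029), 0.029828757047653198) [array([616.1,  45.6]), array([46.3, 57.9]), np.float64(12.2)]
can 241 [0.5985979  0.11262712] ((0.5983911752700806, 0.11261361837387085), 0.020685911178588867) [array([598.9, 112.5]), array([38.6, 40. ]), np.float64(72.4)]
bowl 129 [0.58371377 0.30114865] ((0.5728910565376282, 0.2873098850250244), 0.04414469003677368) [array([574.1, 289.1]), array([81.2, 86.5]), np.float64(62.7)]
sq 343 [0.5449218  0.03011746] ((0.545852541923523, 0.031331174075603485), 0.037551332265138626) [array([546.2,  30.7]), array([56. , 55.8]), np.float64(12.4)]
side landmark [0.44577746 0.32246559
[... 323 characters left out ...]
[array([628.4, -24.3]), array([57.2, 59. ]), np.float64(69.4)]
wax 268 [0.60923225 0.04577047] ((0.6107100248336792, 0.045491717755794525), 0.02939102239906788) [array([609.7,  44.2]), array([34.3, 57.4]), np.float64(47.1)]
can 227 [0.59637    0.11436952] ((0.5989242196083069, 0.112852543592453), 0.021107155829668045) [array([598.2, 113.6]), array([37.9, 38.5]), np.float64(58.4)]
bowl 264 [0.5852865 0.2784924] ((0.5710541605949402, 0.2862170934677124), 0.047072868794202805) [array([572.1, 286.6]), array([87.4, 90.7]), np.float64(49.2)]
sq 308 [0.5402111  0.03805288] ((0.5466775298118591, 0.03117336891591549), 0.03912714496254921) [array([546.1,  32. ]), array([57. , 59.3]), np.float64(14.7)]
```

View pics/bev_top.png

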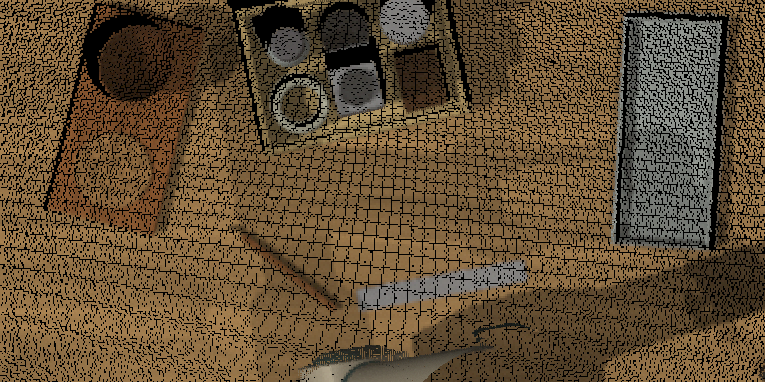

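```bash
cat > plan.py <<'E'
import sys,numpy as np
from scipy.spatial.transform import Rotation as R
from rig import ctrl
# usage: plan.py x y z heading nrows   (m, deg)
s=ctrl.get_state();p=np.array(s["position"])
M=R.from_euler("xyz",s["tcp_rot"],degrees=True)
x,y,z,h=map(float,sys.argv[1:5]);n=int(sys.argv[5]) if len(sys.argv)>5 else 1
h=np.radians(h)
T=R.from_matrix(np.array([[0,np.cos(h),np.sin(h)],[0,np.sin(h),-np.cos(h)],[-1,0,0]]))
rv=(M.inv()*T).as_rotvec(degrees=True)
ty=M.as_matrix()[:,1]
d=(np.array([x,y,z])-p)*1000
print("t",round(s["t"],2),"pos",p.round(4),"head",np.degrees(np.arctan2(ty[1],ty[0])).round(2),"gap",round(s["finger_gap"],4),"F",np.round(s["contact_force"],1),"q",np.round(s["q"],0))
print("tot tool",M.inv().apply(d).round(1),"rv",rv.round(2),"dist",np.linalg.norm(d).round(1))
if n>1:
    C=M
    for i in range(n):
        print([*map(float,C.inv().apply(d/n).round(1)),*map(float,(rv/n).round(2))])
        C=C*R.from_rotvec(rv/n,degrees=True)
E
python3 plan.py .5463 .0309 .24 12 16
```

```text
t 2.1 pos [ 0.1555 -0.5536  0.2314] head -74.31 gap 0.0854 F [-0.2  0.1  0.3] q [-81.  16.  86.   0.  78.  -7.]
tot tool [  -8.7 -457.1 -534.3] rv [-8.631e+01  1.000e-02 -1.000e-02] dist 703.2
[-0.5, -28.6, -33.4, -5.39, 0.0, -0.0]
[-0.5, -25.3, -35.9, -5.39, 0.0, -0.0]
[-0.5, -21.8, -38.2, -5.39, 0.0, -0.0]
[-0.5, -18.1, -40.0, -5.39, 0.0, -0.0]
[-0.5, -14.3, -41.6, -5.39, 0.0, -0.0]
[-0.5, -10.3, -42.7, -5.39, 0.0, -0.0]
[-0.5, -6.3, -43.5, -5.39, 0.0, -0.0]
[-0.5, -2.1, -43.9, -5.39, 0.0, -0.0]
[-0.5, 2.0, -43.9, -5.39, 0.0, -0.0]
[-0.5, 6.1, -43.5, -5.39, 0.0, -0.0]
[-0.5, 10.2, -42.8, -5.39, 0.0, -0.0]
[-0.5, 14.2, -41.6, -5.39, 0.0, -0.0]
[-0.5, 18.0, -40.1, -5.39, 0.0, -0.0]
[-0.5, 21.7, -38.2, -5.39, 0.0, -0.0]
[-0.5, 25.2, -36.0, -5.39, 0.0, -0.0]
[-0.5, 28.5, -33.5, -5.39, 0.0, -0.0]
```

Call:
{"fn": "servo_tool", "kwargs": {
  "steps": [
    [[0, -28, -33, -5.4, 0, 0, 1], [0, -25, -36, -5.4, 0, 0, 1], [0, -22, -38, -5.4, 0, 0, 1], [0, -18, -40, -5.4, 0, 0, 1], [0, -14, -42, -5.4, 0, 0, 1], [0, -10, -43, -5.4, 0, 0, 1], [0, -6, -43, -5.4, 0, 0, 1], [0, -2, -44, -5.4, 0, 0, 1], [0, 2, -44, -5.4, 0, 0, 1], [0, 6, -43, -5.4, 0, 0, 1]]
  ],
  "newtons": 50
}}

```text
t: 3.35
position: [0.4019, -0.1799, 0.2315]
tcp_rot: [62.6, 89.6, -46.3]
contact_force: [0.3, -0.2, 0.5]
finger_gap: 0.0852
```

```bash
python3 plan.py .5463 .0309 .20 12 9
```

```text
t 3.35 pos [ 0.4019 -0.1799  0.2315] head -18.93 gap 0.0852 F [ 0.3 -0.2  0.5] q [-33.   4. 101.  -0.  74. -14.]
tot tool [  31.2   68.  -246.3] rv [-30.93   0.26  -0.28] dist 257.4
[3.5, 7.6, -27.4, -3.44, 0.03, -0.03]
[3.5, 9.2, -26.9, -3.44, 0.03, -0.03]
[3.5, 10.8, -26.3, -3.44, 0.03, -0.03]
[3.5, 12.3, -25.6, -3.44, 0.03, -0.03]
[3.5, 13.8, -24.8, -3.44, 0.03, -0.03]
[3.5, 15.3, -23.9, -3.44, 0.03, -0.03]
[3.5, 16.7, -22.9, -3.44, 0.03, -0.03]
[3.5, 18.1, -21.9, -3.44, 0.03, -0.03]
[3.5, 19.3, -20.8, -3.44, 0.03, -0.03]
```

Call:
{"fn": "servo_tool", "kwargs": {
  "steps": [
    [[3, 8, -28, -3.4, 0, 0, 1], [3, 9, -27, -3.4, 0, 0, 1], [3, 11, -26, -3.4, 0, 0, 1], [3, 12, -26, -3.4, 0, 0, 1], [3, 14, -25, -3.4, 0, 0, 1], [3, 15, -24, -3.4, 0, 0, 1], [3, 17, -23, -3.4, 0, 0, 1], [3, 18, -22, -3.4, 0, 0, 1], [3, 19, -21, -3.5, 0, 0, 1], [0, 0, 0, 0, 0, 0, 1]]
  ]
}}

```text
t: 4.6
position: [0.5509, 0.0436, 0.2046]
tcp_rot: [41.1, 89.4, -35.8]
contact_force: [-0.2, -0.6, -0.6]
finger_gap: 0.0851
```

```bash
python3 plan.py .5463 .0309 .097 12 1
```

```text
t 4.6 pos [0.5509 0.0436 0.2046] head 13.14 gap 0.0851 F [-0.2 -0.6 -0.6] q [ -2.  15.  92.  -0.  73. -16.]
tot tool [107.7  -8.1  10.5] rv [ 1.14  0.46 -0.41] dist 108.5
```

Call:
{"fn": "servo_tool", "kwargs": {
  "steps": [
    [[0, -4, 5, 0.6, 0.2, -0.2, 1], [0, -4, 5, 0.5, 0.2, -0.2, 1], [0, 0, 0, 0, 0, 0, 1], [10, 0, 0, 0, 0, 0, 1], [15, 0, 0, 0, 0, 0, 1], [15, 0, 0, 0, 0, 0, 1], [15, 0, 0, 0, 0, 0, 1], [10, 0, 0, 0, 0, 0, 1], [0, 0, 0, 0, 0, 0, 1], [0, 0, 0, 0, 0, 0, 1]]
  ]
}}

```text
t: 5.85
position: [0.5418, 0.0287, 0.1338]
tcp_rot: [-82.2, 89.7, -160.5]
contact_force: [1.3, -0.1, -0.4]
finger_gap: 0.0855
```

```bash
python3 plan.py .5463 .0309 .097 12 1
```

```text
t 5.85 pos [0.5418 0.0287 0.1338] head 11.74 gap 0.0855 F [ 1.3 -0.1 -0.4] q [ -4.  17.  99.  -0.  64. -16.]
tot tool [36.8  5.  -1.3] rv [-0.26  0.04  0.28] dist 37.1
```

Call:
{"fn": "servo_tool", "kwargs": {
  "steps": [
    [[7, 2, -1, 0, 0, 0, 1], [10, 2, 0, 0, 0, 0, 1], [10, 1, 0, 0, 0, 0, 1], [9, 0, 0, 0, 0, 0, 1], [0, 0, 0, 0, 0, 0, 1], [0, 0, 0, 0, 0, 0, 0], [0, 0, 0, 0, 0, 0, 0], [0, 0, 0, 0, 0, 0, 0], [0, 0, 0, 0, 0, 0, 0], [0, 0, 0, 0, 0, 0, 0]]
  ]
}}

```text
t: 7.1
position: [0.5475, 0.0307, 0.0963]
tcp_rot: [-65.8, 89.8, -144.1]
contact_force: [0.6, 0.0, -3.0]
finger_gap: 0.0553
```

```bash
python3 plan.py .5463 .0309 .097 12 1
python3 - <<'E'
from rig import ctrl;import cv2
for n in("side","top"):
    p=ctrl.get_image(n);cv2.imwrite(f"pics/{n}1.png",p["color"][100:330,100:400,::-1].repeat(2,0).repeat(2,1))
E
```

```text
t 7.1 pos [0.5475 0.0307 0.0963] head 11.75 gap 0.0553 F [ 0.6  0.  -3. ] q [ -4.  20. 101.  -0.  59. -16.]
tot tool [-0.7 -1.1 -0.4] rv [-0.25  0.07  0.16] dist 1.4
```

View pics/side1.png

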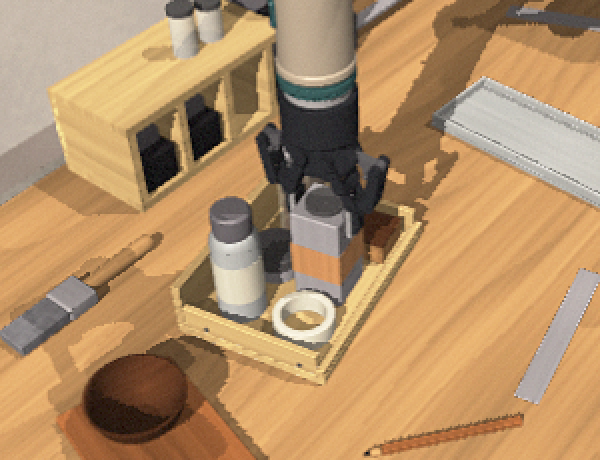

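Call:
{"fn": "servo_tool", "kwargs": {
  "steps": [
    [[-5, 0, 0, 0, 0, 0, 0], [-15, 0, 0, 0, 0, 0, 0], [-25, 0, 0, 0, 0, 0, 0], [-30, 0, 0, 0, 0, 0, 0], [-30, 0, 0, 0, 0, 0, 0], [-25, 0, 0, 5, 0, 0, 0], [-10, 0, 0, 8, 0, 0, 0], [0, 0, 0, 9, 0, 0, 0], [0, 0, 0, 9, 0, 0, 0], [0, 0, 0, 9, 0, 0, 0]]
  ]
}}

```text
t: 8.45
position: [0.5464, 0.0311, 0.2483]
tcp_rot: [32.6, 89.9, -86.9]
contact_force: [-0.3, -0.1, -3.8]
finger_gap: 0.0553
```

```bash
python3 plan.py .579 -.338 .235 -93.1 12
```

```text
t 8.45 pos [0.5464 0.0311 0.2483] head -29.55 gap 0.0553 F [-0.3 -0.1 -3.8] q [-4. 13. 88. -0. 79. 26.]
tot tool [ 14.1 210.4 304.9] rv [ 6.355e+01  6.000e-02 -1.200e-01] dist 370.7
[1.2, 17.5, 25.4, 5.3, 0.0, -0.01]
[1.2, 19.8, 23.7, 5.3, 0.0, -0.01]
[1.2, 21.9, 21.8, 5.3, 0.0, -0.01]
[1.2, 23.8, 19.6, 5.3, 0.0, -0.01]
[1.2, 25.5, 17.4, 5.3, 0.0, -0.01]
[1.2, 27.0, 14.9, 5.3, 0.0, -0.01]
[1.1, 28.3, 12.4, 5.3, 0.0, -0.01]
[1.1, 29.3, 9.7, 5.3, 0.0, -0.01]
[1.1, 30.1, 7.0, 5.3, 0.0, -0.01]
[1.1, 30.6, 4.2, 5.3, 0.0, -0.01]
[1.1, 30.8, 1.3, 5.3, 0.0, -0.01]
[1.1, 30.8, -1.5, 5.3, 0.0, -0.01]
```

Call:
{"fn": "servo_tool", "kwargs": {
  "steps": [
    [[1, 17, 25, 5.3, 0, 0, 0], [1, 20, 24, 5.3, 0, 0, 0], [1, 22, 22, 5.3, 0, 0, 0], [1, 24, 20, 5.3, 0, 0, 0], [1, 25, 17, 5.3, 0, 0, 0], [1, 27, 15, 5.3, 0, 0, 0], [1, 28, 12, 5.3, 0, 0, 0], [1, 29, 10, 5.3, 0, 0, 0], [1, 30, 7, 5.3, 0, 0, 0], [1, 31, 4, 5.3, 0, 0, 0]]
  ]
}}

```text
t: 9.7
position: [0.5675, -0.2821, 0.248]
tcp_rot: [155.0, 89.7, -19.2]
contact_force: [0.4, 0.4, -3.4]
finger_gap: 0.0557
```

```bash
python3 plan.py .579 -.338 .0885 -93.1 3
```

```text
t 9.7 pos [ 0.5675 -0.2821  0.248 ] head -84.11 gap 0.0557 F [ 0.4  0.4 -3.4] q [-33.  20.  77.   0.  82.  51.]
tot tool [159.6  56.4  -4.9] rv [ 8.99 -0.31 -0.12] dist 169.4
[53.2, 18.8, -1.6, 3.0, -0.1, -0.04]
[53.2, 18.7, -2.7, 3.0, -0.1, -0.04]
[53.2, 18.6, -3.8, 3.0, -0.1, -0.04]
```

Call:
{"fn": "servo_tool", "kwargs": {
  "steps": [
    [[5, 18, -2, 3, 0, 0, 0], [5, 17, -2, 3, 0, 0, 0], [10, 12, -2, 3, 0, 0, 0], [15, 3, -1, 0, 0, 0, 0], [20, 0, 0, 0, 0, 0, 0], [20, 0, 0, 0, 0, 0, 0], [20, 0, 0, 0, 0, 0, 0], [10, 0, 0, 0, 0, 0, 0], [5, 0, 0, 0, 0, 0, 0], [0, 0, 0, 0, 0, 0, 0]]
  ]
}}

```text
t: 10.95
position: [0.5777, -0.3301, 0.132]
tcp_rot: [-118.2, 89.7, 58.5]
contact_force: [0.3, 0.9, -3.6]
finger_gap: 0.0549
```

```bash
python3 plan.py .579 -.338 .0885 -93.1 1
```

```text
t 10.95 pos [ 0.5777 -0.3301  0.132 ] head -93.3 gap 0.0549 F [ 0.3  0.9 -3.6] q [-36.  27.  83.   0.  70.  57.]
tot tool [43.5  8.  -1.7] rv [-0.2  -0.14  0.26] dist 44.3
```

Call:
{"fn": "servo_tool", "kwargs": {
  "steps": [
    [[2, 4, -1, 0, 0, 0, 0], [10, 4, -1, 0, 0, 0, 0], [12, 0, 0, 0, 0, 0, 0], [10, 0, 0, 0, 0, 0, 0], [4, 0, 0, 0, 0, 0, 0], [2, 0, 0, 0, 0, 0, 0], [0, 0, 0, 0, 0, 0, 0], [1, 0, 0, 0, 0, 0, 0], [1, 0, 0, 0, 0, 0, 0], [0, 0, 0, 0, 0, 0, 0]]
  ]
}}

```text
t: 12.2
position: [0.5808, -0.3395, 0.0893]
tcp_rot: [-159.8, 89.6, 16.9]
contact_force: [-0.2, -0.4, -4.2]
finger_gap: 0.0555
```

```bash
python3 plan.py .579 -.338 .0885 -93.1 1
```

```text
t 12.2 pos [ 0.5808 -0.3395  0.0893] head -93.29 gap 0.0555 F [-0.2 -0.4 -4.2] q [-36.  30.  85.   0.  65.  57.]
tot tool [ 0.8 -1.4  1.9] rv [-0.19 -0.35  0.13] dist 2.5
```

Call:
{"fn": "servo_tool", "kwargs": {
  "steps": [
    [[1, 0, 0, 0, 0, 0, 0], [0, 0, 0, 0, 0, 0, 0], [0, 0, 0, 0, 0, 0, 1], [0, 0, 0, 0, 0, 0, 1], [0, 0, 0, 0, 0, 0, 1], [0, 0, 0, 0, 0, 0, 1], [-15, 0, 0, 0, 0, 0, 1], [-25, 0, 0, 0, 0, 0, 1], [-30, 0, 0, 0, 0, 0, 1], [-20, 0, 0, -3, 0, 0, 1]]
  ]
}}

```text
t: 13.45
position: [0.581, -0.3404, 0.1851]
tcp_rot: [175.8, 89.4, -4.5]
contact_force: [0.1, 0.0, 0.2]
finger_gap: 0.0852
```

```bash
python3 plan.py .6275 -.0248 .21 12 12
```

```text
t 13.45 pos [ 0.581  -0.3404  0.1851] head -90.21 gap 0.0852 F [0.1 0.  0.2] q [-36.  25.  78.   0.  76.  54.]
tot tool [ -24.7 -315.8  -45.5] rv [-102.21   -0.36   -0.52] dist 320.0
[-2.1, -26.3, -3.8, -8.52, -0.03, -0.04]
[-2.0, -25.5, -7.6, -8.52, -0.03, -0.04]
[-2.0, -24.1, -11.3, -8.52, -0.03, -0.04]
[-2.0, -22.1, -14.8, -8.52, -0.03, -0.04]
[-2.0, -19.7, -17.9, -8.52, -0.03, -0.04]
[-2.0, -16.8, -20.6, -8.52, -0.03, -0.04]
[-2.0, -13.6, -22.9, -8.52, -0.03, -0.04]
[-2.0, -10.0, -24.6, -8.52, -0.03, -0.04]
[-2.0, -6.3, -25.8, -8.52, -0.03, -0.04]
[-2.0, -2.4, -26.5, -8.52, -0.03, -0.04]
[-2.0, 1.6, -26.5, -8.52, -0.03, -0.04]
[-2.1, 5.5, -26.0, -8.52, -0.03, -0.04]
```

Call:
{"fn": "servo_tool", "kwargs": {
  "steps": [
    [[-4, -26, -4, -8.5, 0, 0, 1], [-4, -26, -8, -8.5, 0, 0, 1], [-3, -24, -11, -8.5, 0, 0, 1], [-3, -22, -15, -8.5, 0, 0, 1], [-3, -20, -18, -8.5, 0, 0, 1], [-2, -17, -21, -8.5, 0, 0, 1], [-2, -14, -23, -8.5, 0, 0, 1], [-2, -10, -25, -8.5, 0, 0, 1], [-2, -6, -26, -8.5, 0, 0, 1], [-2, -2, -27, -8.5, 0, 0, 1]]
  ]
}}

```text
t: 14.7
position: [0.6199, -0.0706, 0.2283]
tcp_rot: [72.5, 88.2, -20.1]
contact_force: [0.3, 0.0, -0.1]
finger_gap: 0.0854
```

```bash
python3 plan.py .6275 -.0248 .101 12 3
```

```text
t 14.7 pos [ 0.6199 -0.0706  0.2283] head -2.58 gap 0.0854 F [ 0.3  0.  -0.1] q [-13.  19.  82.  -0.  77. -10.]
tot tool [126.9   1.7 -47.3] rv [-14.59   0.76  -1.64] dist 135.5
[42.3, 0.6, -15.8, -4.86, 0.25, -0.55]
[42.4, 2.3, -15.4, -4.86, 0.25, -0.55]
[42.4, 4.0, -15.0, -4.86, 0.25, -0.55]
```

Call:
{"fn": "servo_tool", "kwargs": {
  "steps": [
    [[5, 1, -15, -4.8, 0.2, -0.5, 1], [5, 2, -13, -4.8, 0.2, -0.5, 1], [5, 3, -8, -3.5, 0.2, -0.4, 1], [0, 1, -2, 0, 0, 0, 1], [0, 0, 0, 0, 0, 0, 1], [15, 0, 0, 0, 0, 0, 1], [15, 0, 0, 0, 0, 0, 1], [15, 0, 0, 0, 0, 0, 1], [5, 0, 0, 0, 0, 0, 1], [0, 0, 0, 0, 0, 0, 1]]
  ]
}}

```text
t: 15.95
position: [0.6268, -0.0301, 0.1651]
tcp_rot: [60.5, 89.4, -18.5]
contact_force: [-0.1, -0.1, 1.2]
finger_gap: 0.0855
```

```bash
python3 plan.py .6275 -.0248 .101 12 1
```

```text
t 15.95 pos [ 0.6268 -0.0301  0.1651] head 10.95 gap 0.0855 F [-0.1 -0.1  1.2] q [ -9.  22.  86.  -0.  71. -20.]
tot tool [64.1  1.1 -5.4] rv [-1.05  0.3  -0.52] dist 64.4
```

Call:
{"fn": "servo_tool", "kwargs": {
  "steps": [
    [[5, 1, -3, -0.5, 0.2, -0.3, 1], [12, 0, -2, -0.5, 0.1, -0.2, 1], [15, 0, 0, 0, 0, 0, 1], [15, 0, 0, 0, 0, 0, 1], [10, 0, 0, 0, 0, 0, 1], [3, 0, 0, 0, 0, 0, 1], [0, 0, 0, 0, 0, 0, 1], [0, 0, 0, 0, 0, 0, 1], [0, 0, 0, 0, 0, 0, 1], [0, 0, 0, 0, 0, 0, 1]]
  ]
}}

```text
t: 17.2
position: [0.6281, -0.0248, 0.1021]
tcp_rot: [76.3, 89.9, -1.7]
contact_force: [0.1, -0.6, -0.5]
finger_gap: 0.0854
```

```bash
python3 plan.py .6275 -.0248 .101 12 1
```

```text
t 17.2 pos [ 0.6281 -0.0248  0.1021] head 12.02 gap 0.0854 F [ 0.1 -0.6 -0.5] q [ -9.  26.  90.   0.  64. -21.]
tot tool [ 1.1 -0.6 -0.1] rv [ 0.02  0.03 -0.13] dist 1.3
```

Close and lift.

Call:
{"fn": "servo_tool", "kwargs": {
  "steps": [
    [[0, 0, 0, 0, 0, 0, 0], [0, 0, 0, 0, 0, 0, 0], [0, 0, 0, 0, 0, 0, 0], [0, 0, 0, 0, 0, 0, 0], [0, 0, 0, 0, 0, 0, 0], [-3, 0, 0, 0, 0, 0, 0], [-15, 0, 0, 0, 0, 0, 0], [-25, 0, 0, 0, 0, 0, 0], [-30, 0, 0, 0, 0, 0, 0], [-30, 0, 0, 0, 0, 0, 0]]
  ]
}}

```text
t: 18.45
position: [0.6256, -0.0245, 0.2069]
tcp_rot: [-113.8, 89.7, 168.2]
contact_force: [0.7, 0.1, -1.8]
finger_gap: 0.0576
```

```bash
python3 plan.py .494 -.333 .235 -93.1 16
```

```text
t 18.45 pos [ 0.6256 -0.0245  0.2069] head 12.02 gap 0.0576 F [ 0.7  0.1 -1.8] q [ -9.  21.  82.   0.  77. -21.]
tot tool [ -27.7 -193.1  274.3] rv [105.12   0.17   0.31] dist 336.6
[-1.7, -12.1, 17.1, 6.57, 0.01, 0.02]
[-1.7, -10.0, 18.4, 6.57, 0.01, 0.02]
[-1.7, -7.9, 19.4, 6.57, 0.01, 0.02]
[-1.8, -5.6, 20.2, 6.57, 0.01, 0.02]
[-1.8, -3.2, 20.7, 6.57, 0.01, 0.02]
[-1.8, -0.8, 20.9, 6.57, 0.01, 0.02]
[-1.8, 1.6, 20.9, 6.57, 0.01, 0.02]
[-1.8, 4.0, 20.6, 6.57, 0.01, 0.02]
[-1.8, 6.3, 20.0, 6.57, 0.01, 0.02]
[-1.8, 8.5, 19.1, 6.57, 0.01, 0.02]
[-1.8, 10.7, 18.0, 6.57, 0.01, 0.02]
[-1.8, 12.7, 16.7, 6.57, 0.01, 0.02]
[-1.8, 14.5, 15.1, 6.57, 0.01, 0.02]
[-1.8, 16.1, 13.4, 6.57, 0.01, 0.02]
[-1.8, 17.6, 11.5, 6.57, 0.01, 0.02]
[-1.8, 18.8, 9.4, 6.57, 0.01, 0.02]
```

Call:
{"fn": "servo_tool", "kwargs": {
  "steps": [
    [[-10, -12, 17, 6.6, 0, 0, 0], [-10, -10, 18, 6.6, 0, 0, 0], [-5, -8, 20, 6.6, 0, 0, 0], [-2, -6, 20, 6.6, 0, 0, 0], [0, -3, 21, 6.6, 0, 0, 0], [0, -1, 21, 6.6, 0, 0, 0], [0, 2, 21, 6.6, 0, 0, 0], [0, 4, 21, 6.6, 0, 0, 0], [0, 6, 20, 6.6, 0, 0, 0], [0, 9, 19, 6.6, 0, 0, 0]]
  ]
}}

```text
t: 19.7
position: [0.5383, -0.2206, 0.2476]
tcp_rot: [131.9, 89.5, -14.1]
contact_force: [0.0, -0.3, -2.3]
finger_gap: 0.0578
```

```bash
python3 plan.py .494 -.333 .235 -93.1 6
```

```text
t 19.7 pos [ 0.5383 -0.2206  0.2476] head -55.98 gap 0.0578 F [ 0.  -0.3 -2.3] q [-29.  16.  84.   0.  80.  27.]
tot tool [12.5 68.3 99.7] rv [37.12 -0.43 -0.25] dist 121.5
[2.1, 11.4, 16.6, 6.19, -0.07, -0.04]
[2.1, 13.1, 15.3, 6.19, -0.07, -0.04]
[2.1, 14.7, 13.8, 6.19, -0.07, -0.04]
[2.1, 16.1, 12.1, 6.19, -0.07, -0.04]
[2.1, 17.3, 10.3, 6.19, -0.07, -0.04]
[2.1, 18.3, 8.4, 6.19, -0.07, -0.04]
```

Call:
{"fn": "servo_tool", "kwargs": {
  "steps": [
    [[2, 11, 16, 6.2, 0, 0, 0], [2, 13, 15, 6.2, 0, 0, 0], [2, 15, 14, 6.2, 0, 0, 0], [2, 16, 12, 6.2, 0, 0, 0], [5, 17, 10, 6.2, 0, 0, 0], [10, 12, 5, 5, 0, 0, 0], [15, 0, 0, 0, 0, 0, 0], [20, 0, 0, 0, 0, 0, 0], [20, 0, 0, 0, 0, 0, 0], [15, 0, 0, 0, 0, 0, 0]]
  ]
}}

```text
t: 20.95
position: [0.496, -0.3283, 0.1592]
tcp_rot: [162.9, 89.1, -20.1]
contact_force: [-0.2, -0.2, -3.2]
finger_gap: 0.0576
```

```bash
python3 plan.py .494 -.333 .0945 -93.1 1
```

```text
t 20.95 pos [ 0.496  -0.3283  0.1592] head -93.02 gap 0.0576 F [-0.2 -0.2 -3.2] q [-40.  20.  91.   0.  68.  52.]
tot tool [64.7  4.5  2.7] rv [ 0.08 -0.86 -0.27] dist 64.9
```

Call:
{"fn": "servo_tool", "kwargs": {
  "steps": [
    [[12, 2, 1, 0, -0.4, -0.2, 0], [15, 2, 1, 0, -0.4, -0.1, 0], [12, 0, 1, 0, 0, 0, 0], [8, 0, 0, 0, 0, 0, 0], [4, 0, 0, 0, 0, 0, 0], [2, 0, 0, 0, 0, 0, 0], [0, 0, 0, 0, 0, 0, 0], [0, 0, 0, 0, 0, 0, 0], [0, 0, 0, 0, 0, 0, 0], [0, 0, 0, 0, 0, 0, 0]]
  ]
}}

```text
t: 22.2
position: [0.494, -0.3323, 0.1037]
tcp_rot: [-177.2, 89.9, -0.1]
contact_force: [-0.3, -0.3, -2.8]
finger_gap: 0.0575
```

```bash
python3 plan.py .494 -.333 .0945 -93.1 1
```

```text
t 22.2 pos [ 0.494  -0.3323  0.1037] head -92.9 gap 0.0575 F [-0.3 -0.3 -2.8] q [-41.  23.  95.   0.  62.  52.]
tot tool [ 9.2  0.7 -0.1] rv [ 0.2  -0.11  0.01] dist 9.2
```

Call:
{"fn": "servo_tool", "kwargs": {
  "steps": [
    [[5, 0, 0, 0, 0, 0, 0], [3, 0, 0, 0, 0, 0, 0], [1, 0, 0, 0, 0, 0, 0], [0, 0, 0, 0, 0, 0, 0], [0, 0, 0, 0, 0, 0, 1], [0, 0, 0, 0, 0, 0, 1], [0, 0, 0, 0, 0, 0, 1], [0, 0, 0, 0, 0, 0, 1], [-10, 0, 0, 0, 0, 0, 1], [-25, 0, 0, 0, 0, 0, 1]]
  ]
}}

```text
t: 23.45
position: [0.4936, -0.3321, 0.13]
tcp_rot: [-132.6, 89.9, 44.5]
contact_force: [0.1, -0.7, 0.9]
finger_gap: 0.0854
```

```bash
python3 plan.py .5988 .1127 .225 12 14;python3 - <<'E'
from rig import ctrl;import cv2,pickle
from h import *
for n in("side","top"):
    p=ctrl.get_image(n);cv2.imwrite(f"pics/{n}2.png",p["color"][:,:,::-1])
    P=cloud(p)
    for nm,c0,z0,r in(("sq",(.579,-.338),.120,.045),("jar",(.494,-.333),.122,.04)):
        d=np.hypot(P[...,0]-c0[0],P[...,1]-c0[1])
        X=P[(d<r)&(np.abs(P[...,2]-z0)<.004)];xy=X[:,:2].astype(np.float32)
        if len(X)>9:print(n,nm,len(X),cv2.minEnclosingCircle(xy),[np.round(v,1) for v in cv2.minAreaRect(xy*1000)])
E
```

```text
t 23.45 pos [ 0.4936 -0.3321  0.13  ] head -92.9 gap 0.0854 F [ 0.1 -0.7  0.9] q [-41.  22.  93.   0.  66.  52.]
tot tool [ -94.5 -449.6  -82.6] rv [-1.049e+02 -9.000e-02 -1.000e-02] dist 466.8
[-6.8, -32.1, -5.9, -7.49, -0.01, -0.0]
[-6.8, -31.1, -10.0, -7.49, -0.01, -0.0]
[-6.8, -29.5, -14.0, -7.49, -0.01, -0.0]
[-6.8, -27.4, -17.7, -7.49, -0.01, -0.0]
[-6.8, -24.9, -21.2, -7.49, -0.01, -0.0]
[-6.8, -21.9, -24.2, -7.49, -0.01, -0.0]
[-6.8, -18.6, -26.9, -7.49, -0.01, -0.0]
[-6.8, -14.9, -29.1, -7.49, -0.01, -0.0]
[-6.8, -11.0, -30.7, -7.49, -0.01, -0.0]
[-6.8, -6.9, -31.9, -7.49, -0.01, -0.0]
[-6.8, -2.7, -32.5, -7.49, -0.01, -0.0]
[-6.8, 1.6, -32.6, -7.49, -0.01, -0.0]
[-6.8, 5.8, -32.1, -7.49, -0.01, -0.0]
[-6.8, 10.0, -31.1, -7.49, -0.01, -0.0]
side sq 170 ((0.5796924829483032, -0.3383887708187103), 0.037278082221746445) [array([ 579.1, -335.4]), array([57.8, 58.8]), np.float64(89.6)]
side jar 232 ((0.490140825510025, -0.32993653416633606), 0.02995491586625576) [array([ 487.8, -329.7]), array([59.2, 50.8]), np.float64(87.7)]
top sq 325 ((0.5792236328125, -0.33850887417793274), 0.03708849474787712) [array([ 579.3, -337.2]), array([56.5, 56. ]), np.float64(87.5)]
top jar 265 ((0.4898797869682312, -0.330964058637619), 0.028470808640122414) [array([ 484.3, -330. ]), array([50.7, 45.8]), np.float64(50.0)]
```

View pics/side2.png

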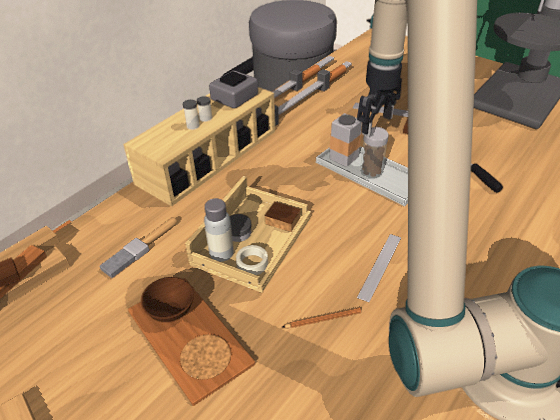

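Call:
{"fn": "servo_tool", "kwargs": {
  "steps": [
    [[-30, 0, 0, -3, 0, 0, 1], [-30, -15, -2, -7, 0, 0, 1], [-15, -32, -8, -7.5, 0, 0, 1], [-5, -32, -13, -7.5, 0, 0, 1], [-3, -32, -19, -7.5, 0, 0, 1], [-2, -29, -23, -7.5, 0, 0, 1], [-2, -26, -27, -7.5, 0, 0, 1], [-2, -22, -30, -7.5, 0, 0, 1], [-2, -18, -32, -7.5, 0, 0, 1], [-2, -14, -34, -7.5, 0, 0, 1]]
  ]
}}

```text
t: 24.8
position: [0.5342, -0.0245, 0.2249]
tcp_rot: [80.6, 89.4, -30.3]
contact_force: [0.7, 0.3, -1.1]
finger_gap: 0.0852
```

```bash
python3 plan.py .5988 .1127 .22 12 6
```

```text
t 24.8 pos [ 0.5342 -0.0245  0.2249] head -20.9 gap 0.0852 F [ 0.7  0.3 -1.1] q [-10.  12.  92.  -0.  75.  11.]
tot tool [   4.8   11.4 -151.2] rv [-32.9    0.25  -0.52] dist 151.7
[0.8, 1.9, -25.2, -5.48, 0.04, -0.09]
[0.8, 4.3, -24.9, -5.48, 0.04, -0.09]
[0.8, 6.7, -24.4, -5.48, 0.04, -0.09]
[0.8, 9.0, -23.6, -5.48, 0.04, -0.09]
[0.8, 11.2, -22.7, -5.48, 0.04, -0.09]
[0.8, 13.3, -21.5, -5.48, 0.04, -0.09]
```

Call:
{"fn": "servo_tool", "kwargs": {
  "steps": [
    [[1, 2, -25, -5.4, 0, -0.1, 1], [1, 4, -25, -5.4, 0, -0.1, 1], [1, 7, -24, -5.4, 0, -0.1, 1], [1, 9, -24, -5.4, 0, -0.1, 1], [1, 11, -20, -5.4, 0, -0.1, 1], [1, 9, -12, -4, 0, 0, 1], [0, 2, -3, 0, 0, 0, 1], [0, 0, 0, 0, 0, 0, 1], [10, 0, 0, 0, 0, 0, 1], [10, 0, 0, 0, 0, 0, 1]]
  ]
}}

```text
t: 26.05
position: [0.596, 0.1097, 0.1948]
tcp_rot: [-34.6, 89.7, -113.4]
contact_force: [-0.3, 0.3, -0.6]
finger_gap: 0.0853
```

```bash
python3 plan.py .5988 .1127 .124 12 1
```

```text
t 26.05 pos [0.596  0.1097 0.1948] head 11.23 gap 0.0853 F [-0.3  0.3 -0.6] q [ 4. 20. 86. -0. 75. -7.]
tot tool [70.8  3.6 -2.7] rv [-0.77  0.24  0.17] dist 70.9
```

Call:
{"fn": "servo_tool", "kwargs": {
  "steps": [
    [[10, 2, -2, -0.4, 0.2, 0.1, 1], [15, 1, 0, -0.3, 0, 0, 1], [15, 0, 0, 0, 0, 0, 1], [10, 0, 0, 0, 0, 0, 1], [8, 0, 0, 0, 0, 0, 1], [2, 0, 0, 0, 0, 0, 1], [0, 0, 0, 0, 0, 0, 1], [0, 0, 0, 0, 0, 0, 1], [0, 0, 0, 0, 0, 0, 1], [0, 0, 0, 0, 0, 0, 1]]
  ]
}}

```text
t: 27.3
position: [0.598, 0.1116, 0.1297]
tcp_rot: [-81.5, 89.9, -159.6]
contact_force: [0.2, 1.0, -0.1]
finger_gap: 0.0853
```

```bash
python3 plan.py .5988 .1127 .124 12 1
```

```text
t 27.3 pos [0.598  0.1116 0.1297] head 11.91 gap 0.0853 F [ 0.2  1.  -0.1] q [ 4. 23. 91. -0. 67. -8.]
tot tool [ 5.7  1.  -0.9] rv [-0.09  0.02  0.13] dist 5.9
```

Call:
{"fn": "servo_tool", "kwargs": {
  "steps": [
    [[4, 1, -1, 0, 0, 0, 1], [2, 0, 0, 0, 0, 0, 1], [0, 0, 0, 0, 0, 0, 0], [0, 0, 0, 0, 0, 0, 0], [0, 0, 0, 0, 0, 0, 0], [0, 0, 0, 0, 0, 0, 0], [0, 0, 0, 0, 0, 0, 0], [0, 0, 0, 0, 0, 0, 0], [0, 0, 0, 0, 0, 0, 0], [0, 0, 0, 0, 0, 0, 0]]
  ]
}}

```text
t: 28.55
position: [0.5994, 0.1129, 0.1237]
tcp_rot: [-62.1, 89.9, -140.2]
contact_force: [0.2, -0.1, 0.1]
finger_gap: 0.0405
```

```bash
python3 plan.py .5988 .1127 .124 12 1
python3 - <<'E'
from rig import ctrl;import cv2
for n in("side",):
    p=ctrl.get_image(n);cv2.imwrite(f"pics/{n}3.png",p["color"][130:330,120:340,::-1].repeat(3,0).repeat(3,1))
E
```

```text
t 28.55 pos [0.5994 0.1129 0.1237] head 11.9 gap 0.0405 F [ 0.2 -0.1  0.1] q [ 4. 23. 91. -0. 66. -8.]
tot tool [-0.3 -0.6  0.1] rv [-0.1   0.03  0.05] dist 0.7
```

View pics/side3.png

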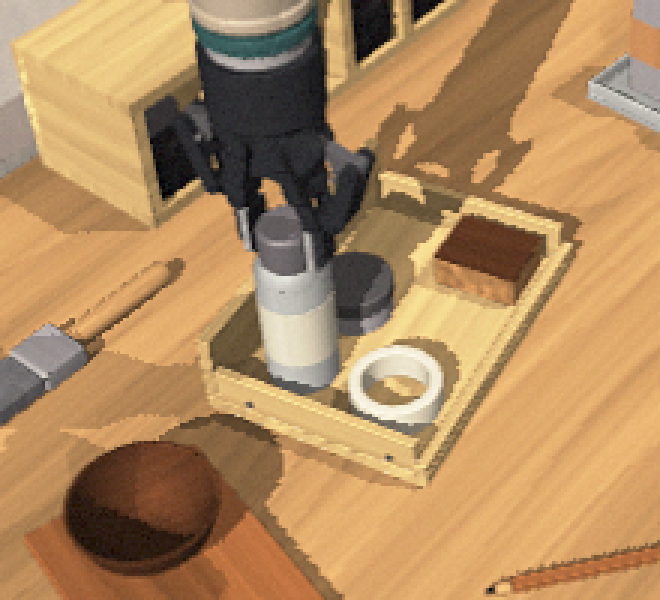

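Call:
{"fn": "servo_tool", "kwargs": {
  "steps": [
    [[-4, 0, 0, 0, 0, 0, 0], [-15, 0, 0, 0, 0, 0, 0], [-25, 0, 0, 0, 0, 0, 0], [-30, 0, 0, 0, 0, 0, 0], [-25, 0, 0, 4, 0, 0, 0], [-10, 0, 0, 7, 0, 0, 0], [0, 0, 0, 8, 0, 0, 0], [0, 0, 0, 8, 0, 0, 0], [0, 0, 0, 8, 0, 0, 0], [0, 0, 0, 8, 0, 0, 0]]
  ]
}}

```text
t: 29.85
position: [0.5976, 0.1129, 0.242]
tcp_rot: [-31.7, 89.9, -154.2]
contact_force: [0.5, -0.8, -3.1]
finger_gap: 0.0403
```

```bash
python3 plan.py .4095 -.3287 .235 -93.1 16
```

```text
t 29.85 pos [0.5976 0.1129 0.242 ] head -32.5 gap 0.0403 F [ 0.5 -0.8 -3.1] q [ 4. 18. 81. -0. 81. 37.]
tot tool [  7.7  78.6 473.5] rv [60.6   0.12  0.  ] dist 480.0
[0.5, 4.9, 29.6, 3.79, 0.01, 0.0]
[0.5, 6.9, 29.2, 3.79, 0.01, 0.0]
[0.5, 8.8, 28.7, 3.79, 0.01, 0.0]
[0.5, 10.6, 28.0, 3.79, 0.01, 0.0]
[0.5, 12.5, 27.3, 3.79, 0.01, 0.0]
[0.5, 14.3, 26.4, 3.79, 0.01, 0.0]
[0.5, 16.0, 25.4, 3.79, 0.01, 0.0]
[0.5, 17.6, 24.3, 3.79, 0.01, 0.0]
[0.5, 19.2, 23.1, 3.79, 0.01, 0.0]
[0.5, 20.7, 21.8, 3.79, 0.01, 0.0]
[0.4, 22.0, 20.3, 3.79, 0.01, 0.0]
[0.4, 23.3, 18.8, 3.79, 0.01, 0.0]
[0.4, 24.5, 17.3, 3.79, 0.01, 0.0]
[0.4, 25.6, 15.6, 3.79, 0.01, 0.0]
[0.4, 26.6, 13.9, 3.79, 0.01, 0.0]
[0.4, 27.5, 12.1, 3.79, 0.01, 0.0]
```

Call:
{"fn": "servo_tool", "kwargs": {
  "steps": [
    [[0, 4, 25, 3.8, 0, 0, 0], [0, 7, 29, 3.8, 0, 0, 0], [0, 9, 29, 3.8, 0, 0, 0], [0, 11, 28, 3.8, 0, 0, 0], [0, 13, 27, 3.8, 0, 0, 0], [0, 14, 26, 3.8, 0, 0, 0], [0, 16, 25, 3.8, 0, 0, 0], [0, 18, 24, 3.8, 0, 0, 0], [0, 19, 23, 3.8, 0, 0, 0], [0, 21, 22, 3.8, 0, 0, 0]]
  ]
}}

```text
t: 31.1
position: [0.4768, -0.1639, 0.2502]
tcp_rot: [134.7, 89.7, -26.8]
contact_force: [-0.5, -0.1, -2.9]
finger_gap: 0.0401
```

```bash
python3 plan.py .4095 -.3287 .235 -93.1 6
```

```text
t 31.1 pos [ 0.4768 -0.1639  0.2502] head -71.55 gap 0.0401 F [-0.5 -0.1 -2.9] q [-27.   9.  93.   0.  78.  45.]
tot tool [ 15.3 135.  116.1] rv [21.56 -0.22 -0.15] dist 178.7
[2.5, 22.5, 19.3, 3.59, -0.04, -0.03]
[2.5, 23.7, 17.9, 3.59, -0.04, -0.03]
[2.5, 24.7, 16.4, 3.59, -0.04, -0.03]
[2.5, 25.7, 14.8, 3.59, -0.04, -0.03]
[2.5, 26.6, 13.1, 3.59, -0.04, -0.03]
[2.5, 27.4, 11.5, 3.59, -0.04, -0.03]
```

Call:
{"fn": "servo_tool", "kwargs": {
  "steps": [
    [[2, 22, 19, 3.6, 0, 0, 0], [2, 24, 18, 3.6, 0, 0, 0], [2, 25, 16, 3.6, 0, 0, 0], [2, 26, 15, 3.6, 0, 0, 0], [3, 24, 12, 3.6, 0, 0, 0], [5, 14, 6, 2.5, 0, 0, 0], [10, 3, 1, 0, 0, 0, 0], [15, 0, 0, 0, 0, 0, 0], [15, 0, 0, 0, 0, 0, 0], [15, 0, 0, 0, 0, 0, 0]]
  ]
}}

```text
t: 32.35
position: [0.412, -0.3192, 0.1815]
tcp_rot: [161.8, 89.4, -20.9]
contact_force: [0.2, 0.2, -3.2]
finger_gap: 0.0406
```

```bash
python3 plan.py .4095 -.3287 .1157 -93.1 1
```

```text
t 32.35 pos [ 0.412  -0.3192  0.1815] head -92.75 gap 0.0406 F [ 0.2  0.2 -3.2] q [-46.  13.  98.   0.  69.  47.]
tot tool [65.9  9.4  2.7] rv [ 0.35 -0.57 -0.18] dist 66.6
```

Call:
{"fn": "servo_tool", "kwargs": {
  "steps": [
    [[8, 4, 1, 0.2, -0.3, -0.1, 0], [12, 4, 1, 0.1, -0.2, -0.1, 0], [15, 1, 0, 0, 0, 0, 0], [10, 0, 0, 0, 0, 0, 0], [6, 0, 0, 0, 0, 0, 0], [3, 0, 0, 0, 0, 0, 0], [0, 0, 0, 0, 0, 0, 0], [0, 0, 0, 0, 0, 0, 0], [0, 0, 0, 0, 0, 0, 0], [0, 0, 0, 0, 0, 0, 0]]
  ]
}}

```text
t: 33.6
position: [0.4102, -0.3273, 0.1231]
tcp_rot: [-93.2, 89.9, 83.8]
contact_force: [-0.0, 1.2, -2.5]
finger_gap: 0.0404
```

```bash
python3 plan.py .4095 -.3287 .1157 -93.1 1
```

```text
t 33.6 pos [ 0.4102 -0.3273  0.1231] head -92.94 gap 0.0404 F [-0.   1.2 -2.5] q [-46.  16. 102.   0.  62.  47.]
tot tool [7.4 1.5 0.6] rv [ 0.16 -0.01  0.09] dist 7.5
```

Call:
{"fn": "servo_tool", "kwargs": {
  "steps": [
    [[4, 1, 0, 0, 0, 0, 0], [2, 0, 0, 0, 0, 0, 0], [1, 0, 0, 0, 0, 0, 0], [0, 0, 0, 0, 0, 0, 0], [0, 0, 0, 0, 0, 0, 1], [0, 0, 0, 0, 0, 0, 1], [0, 0, 0, 0, 0, 0, 1], [0, 0, 0, 0, 0, 0, 1], [0, 0, 0, 0, 0, 0, 1], [-10, 0, 0, 0, 0, 0, 1]]
  ]
}}

```text
t: 34.85
position: [0.4107, -0.329, 0.127]
tcp_rot: [-173.2, 89.9, 3.8]
contact_force: [-0.6, -0.1, 0.5]
finger_gap: 0.0854
```

Call:
{"fn": "servo_tool", "kwargs": {
  "steps": [
    [[-20, 0, 0, 0, 0, 0, 1], [-25, 0, 0, 0, 0, 0, 1], [-15, 0, 0, 0, 0, 0, 1], [0, -20, 0, 0, 0, 0, 1], [0, -30, 0, 0, 0, 0, 1], [0, -35, 0, 0, 0, 0, 1], [0, -35, 0, 0, 0, 0, 1], [0, -35, 0, 0, 0, 0, 1], [0, -30, 0, 0, 0, 0, 1], [0, -15, 0, 0, 0, 0, 1]]
  ]
}}

```text
t: 36.1
position: [0.4176, -0.1159, 0.1888]
tcp_rot: [-78.4, 89.7, 98.6]
contact_force: [-0.0, 0.2, 0.5]
finger_gap: 0.0857
```

```bash
python3 plan.py .6115 .044 .12 -78 10;python3 - <<'E'
from rig import ctrl;import cv2,pickle
from h import *
for n in("side","top"):
    p=ctrl.get_image(n);cv2.imwrite(f"pics/{n}4.png",p["color"][:,:,::-1])
    P=cloud(p)
    for nm,c0,z0,r in(("sq",(.579,-.338),.120,.045),("jar",(.494,-.333),.122,.04),("can",(.4095,-.329),.144,.03),("wax",(.611,.044),.044,.035),("bowl",(.573,.287),.045,.053),("tape",(.525,.097),.036,.037),("blk",(.555,-.0447),.04,.048)):
        d=np.hypot(P[...,0]-c0[0],P[...,1]-c0[1])
        X=P[(d<r)&(np.abs(P[...,2]-z0)<.004)];xy=X[:,:2].astype(np.float32)
        if len(X)>9:print(n,nm,len(X),np.round(cv2.minEnclosingCircle(xy)[0],4),[np.round(v,1) for v in cv2.minAreaRect(xy*1000)])
E
```

```text
t 36.1 pos [ 0.4176 -0.1159  0.1888] head -93.03 gap 0.0857 F [-0.   0.2  0.5] q [-25.   5. 106.   0.  69.  68.]
tot tool [  69.4 -169.6 -185.3] rv [-15.03   0.02   0.29] dist 260.6
[6.9, -17.0, -18.5, -1.5, 0.0, 0.03]
[6.9, -16.5, -19.0, -1.5, 0.0, 0.03]
[6.9, -16.0, -19.4, -1.5, 0.0, 0.03]
[6.9, -15.5, -19.8, -1.5, 0.0, 0.03]
[6.9, -14.9, -20.2, -1.5, 0.0, 0.03]
[6.9, -14.4, -20.6, -1.5, 0.0, 0.03]
[6.9, -13.9, -21.0, -1.5, 0.0, 0.03]
[6.9, -13.3, -21.3, -1.5, 0.0, 0.03]
[6.9, -12.8, -21.7, -1.5, 0.0, 0.03]
[6.9, -12.2, -22.0, -1.5, 0.0, 0.03]
side sq 78 [ 0.5883 -0.3371] [array([ 598.2, -330. ]), array([31.6, 61.7]), np.float64(35.3)]
side jar 79 [ 0.4882 -0.3297] [array([ 479.6, -325.9]), array([57.5, 33.4]), np.float64(66.1)]
side can 149 [ 0.4063 -0.3265] [array([ 405.6, -326.1]), array([38.4, 41.4]), np.float64(51.3)]
side wax 420 [0.6094 0.045 ] [array([610.6,  45.7]), array([56.6, 59.7]), np.float64(57.3)]
side bowl 273 [0.5706 0.2861] [array([571.4, 287.4]), array([87.4, 92.6]), np.float64(49.1)]
side tape 329 [0.5254 0.097 ] [array([525.9,  97.5]), array([62.4, 67. ]), np.float64(41.0)]
side blk 564 [ 0.5569 -0.0494] [array([557.6, -53. ]), array([67.8, 75.8]), np.float64(12.5)]
top sq 313 [ 0.5796 -0.3381] [array([ 579.1, -337.7]), array([55.8, 57. ]), np.float64(87.4)]
top jar 26 [ 0.5171 -0.3347] [array([ 516. , -334.7]), array([ 8.1, 25.1]), np.float64(1.4)]
top can 35 [ 0.3988 -0.3381] [array([ 397.1, -340.2]), array([ 8.4, 28.6]), np.float64(51.0)]
top wax 396 [0.6104 0.0443] [array([609.7,  45.5]), array([58.2, 56.4]), np.float64(0.9)]
top bowl 128 [0.5742 0.2878] [array([574.1, 289.6]), array([82.6, 87. ]), np.float64(55.8)]
top tape 244 [0.5261 0.0966] [array([525.6,  96.2]), array([63.5, 64.1]), np.float64(5.9)]
top blk 559 [ 0.5567 -0.0498] [array([557.3, -55.3]), array([66.6, 74.1]), np.float64(12.6)]
```

View pics/top4.png

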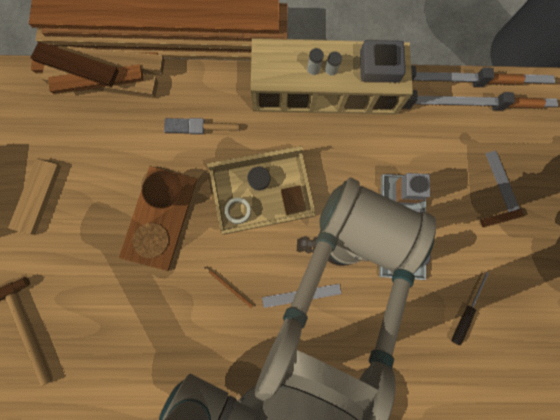

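Call:
{"fn": "servo_tool", "kwargs": {
  "steps": [
    [[3, -17, -18, -1.5, 0, 0, 1], [3, -17, -19, -1.5, 0, 0, 1], [3, -16, -19, -1.5, 0, 0, 1], [3, -15, -20, -1.5, 0, 0, 1], [5, -15, -20, -1.5, 0, 0, 1], [5, -14, -20, -1.5, 0, 0, 1], [5, -14, -21, -1.5, 0, 0, 1], [5, -13, -21, -1.5, 0, 0, 1], [5, -11, -18, -1.5, 0, 0, 1], [3, -5, -7, -1, 0, 0, 1]]
  ]
}}

```text
t: 37.45
position: [0.6024, 0.0296, 0.1459]
tcp_rot: [78.6, 89.9, -89.6]
contact_force: [-0.1, -0.2, -0.4]
finger_gap: 0.085
```

```bash
python3 plan.py .6103 .045 .09 -78 1
```

```text
t 37.45 pos [0.6024 0.0296 0.1459] head -78.15 gap 0.085 F [-0.1 -0.2 -0.4] q [-4. 21. 90. -0. 68. 74.]
tot tool [ 55.8 -13.6 -10.9] rv [-0.15  0.03 -0.13] dist 58.5
```

Call:
{"fn": "servo_tool", "kwargs": {
  "steps": [
    [[5, -6, -5, 0, 0, 0, 1], [10, -5, -4, 0, 0, 0, 1], [15, -2, -1, 0, 0, 0, 1], [15, 0, 0, 0, 0, 0, 1], [10, 0, 0, 0, 0, 0, 1], [3, 0, 0, 0, 0, 0, 1], [0, 0, 0, 0, 0, 0, 1], [0, 0, 0, 0, 0, 0, 1], [0, 0, 0, 0, 0, 0, 1], [0, 0, 0, 0, 0, 0, 1]]
  ]
}}

```text
t: 38.7
position: [0.6085, 0.0441, 0.084]
tcp_rot: [52.8, 89.8, -115.4]
contact_force: [-0.6, 0.2, -0.6]
finger_gap: 0.0855
```

```bash
python3 plan.py .6103 .045 .019 -78 1
```

```text
t 38.7 pos [0.6085 0.0441 0.084 ] head -78.19 gap 0.0855 F [-0.6  0.2 -0.6] q [-2. 25. 94. -0. 61. 76.]
tot tool [65.  -0.7 -2.1] rv [-0.19  0.13 -0.17] dist 65.1
```

Call:
{"fn": "servo_tool", "kwargs": {
  "steps": [
    [[8, 0, -1, 0, 0, 0, 1], [15, 0, -1, 0, 0, 0, 1], [15, 0, 0, 0, 0, 0, 1], [12, 0, 0, 0, 0, 0, 1], [7, 0, 0, 0, 0, 0, 1], [2, 0, 0, 0, 0, 0, 1], [0, 0, 0, 0, 0, 0, 1], [0, 0, 0, 0, 0, 0, 1], [0, 0, 0, 0, 0, 0, 1], [0, 0, 0, 0, 0, 0, 1]]
  ]
}}

```text
t: 39.95
position: [0.6107, 0.0444, 0.0209]
tcp_rot: [58.6, 89.8, -109.6]
contact_force: [-0.5, -0.7, 0.1]
finger_gap: 0.0857
```

```bash
python3 plan.py .6103 .045 .020 -78 1
```

```text
t 39.95 pos [0.6107 0.0444 0.0209] head -78.19 gap 0.0857 F [-0.5 -0.7  0.1] q [-2. 29. 98. -0. 53. 76.]
tot tool [ 0.9 -0.7  0.3] rv [-0.19  0.11 -0.17] dist 1.2
```

Call:
{"fn": "servo_tool", "kwargs": {
  "steps": [
    [[1, 0, 0, 0, 0, 0, 0], [0, 0, 0, 0, 0, 0, 0], [0, 0, 0, 0, 0, 0, 0], [0, 0, 0, 0, 0, 0, 0], [0, 0, 0, 0, 0, 0, 0], [0, 0, 0, 0, 0, 0, 0], [-4, 0, 0, 0, 0, 0, 0], [-15, 0, 0, 0, 0, 0, 0], [-25, 0, 0, 0, 0, 0, 0], [-30, 0, 0, 0, 0, 0, 0]]
  ]
}}

```text
t: 41.2
position: [0.6087, 0.0447, 0.0951]
tcp_rot: [11.1, 89.5, -157.1]
contact_force: [0.3, -0.3, -1.2]
finger_gap: 0.0579
```

```bash
python3 plan.py .4495 .3175 .1 -78 12
python3 - <<'E'
from rig import ctrl;import cv2
for n in("side",):
    p=ctrl.get_image(n);cv2.imwrite(f"pics/{n}5.png",p["color"][:,:,::-1])
E
```

```text
t 41.2 pos [0.6087 0.0447 0.0951] head -78.19 gap 0.0579 F [ 0.3 -0.3 -1.2] q [-2. 25. 93. -0. 63. 76.]
tot tool [  -4.5 -299.6  100. ] rv [-0.19  0.44 -0.09] dist 315.9
[-0.4, -25.0, 8.3, -0.02, 0.04, -0.01]
[-0.4, -25.0, 8.3, -0.02, 0.04, -0.01]
[-0.4, -25.0, 8.3, -0.02, 0.04, -0.01]
[-0.4, -25.0, 8.3, -0.02, 0.04, -0.01]
[-0.4, -25.0, 8.3, -0.02, 0.04, -0.01]
[-0.4, -25.0, 8.3, -0.02, 0.04, -0.01]
[-0.4, -25.0, 8.3, -0.02, 0.04, -0.01]
[-0.4, -25.0, 8.3, -0.02, 0.04, -0.01]
[-0.4, -25.0, 8.3, -0.02, 0.04, -0.01]
[-0.4, -25.0, 8.3, -0.02, 0.04, -0.01]
[-0.4, -25.0, 8.3, -0.02, 0.04, -0.01]
[-0.4, -25.0, 8.3, -0.02, 0.04, -0.01]
```

View pics/side5.png

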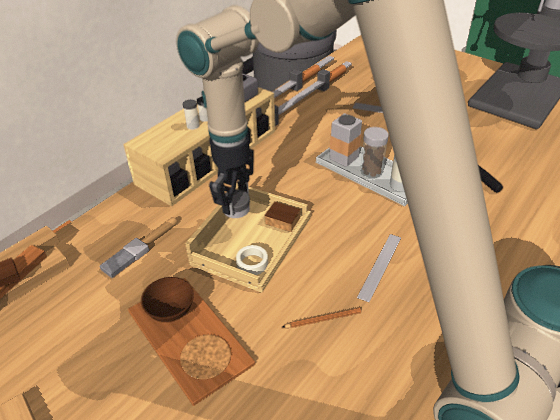

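Call:
{"fn": "servo_tool", "kwargs": {
  "steps": [
    [[-10, -20, 5, 0, 0.1, 0, 0], [-3, -27, 9, 0, 0, 0, 0], [0, -29, 10, 0, 0, 0, 0], [0, -29, 10, 0, 0, 0, 0], [0, -29, 10, 0, 0, 0, 0], [0, -29, 10, 0, 0, 0, 0], [0, -29, 10, 0, 0, 0, 0], [0, -29, 10, 0, 0, 0, 0], [0, -29, 10, 0, 0, 0, 0], [0, -22, 7, 0, 0, 0, 0]]
  ]
}}

```text
t: 42.5
position: [0.4515, 0.3065, 0.1137]
tcp_rot: [-17.8, 89.7, 174.0]
contact_force: [-0.2, -0.5, -2.1]
finger_gap: 0.0581
```

```bash
python3 plan.py .4495 .3175 .06 -78 1
```

```text
t 42.5 pos [0.4515 0.3065 0.1137] head -78.21 gap 0.0581 F [-0.2 -0.5 -2.1] q [ 27.  19. 100.   0.  62. 105.]
tot tool [ 53.7 -11.1  -0.5] rv [-0.21  0.24  0.08] dist 54.8
```

Call:
{"fn": "servo_tool", "kwargs": {
  "steps": [
    [[5, -3, 0, 0, 0.1, 0, 0], [10, 0, 0, 0, 0, 0, 0], [12, 0, 0, 0, 0, 0, 0], [12, 0, 0, 0, 0, 0, 0], [8, 0, 0, 0, 0, 0, 0], [3, 0, 0, 0, 0, 0, 0], [0, 0, 0, 0, 0, 0, 0], [0, 0, 0, 0, 0, 0, 0], [0, 0, 0, 0, 0, 0, 0], [0, 0, 0, 0, 0, 0, 0]]
  ]
}}

```text
t: 43.75
position: [0.4491, 0.3088, 0.0596]
tcp_rot: [-3.6, 89.7, -171.7]
contact_force: [0.3, 1.3, -1.7]
finger_gap: 0.0578
```

```bash
python3 plan.py .4495 .3175 .023 -78 1
```

```text
t 43.75 pos [0.4491 0.3088 0.0596] head -78.18 gap 0.0578 F [ 0.3  1.3 -1.7] q [ 27.  22. 104.   0.  54. 105.]
tot tool [36.6 -8.4 -2.3] rv [-0.18  0.26  0.02] dist 37.7
```

Call:
{"fn": "servo_tool", "kwargs": {
  "steps": [
    [[3, -4, -1, 0, 0.2, 0, 0], [8, -4, -1, 0, 0.1, 0, 0], [10, 0, 0, 0, 0, 0, 0], [8, 0, 0, 0, 0, 0, 0], [3, 0, 0, 0, 0, 0, 0], [2, 0, 0, 0, 0, 0, 0], [0, 0, 0, 0, 0, 0, 0], [0, 0, 0, 0, 0, 0, 0], [0, 0, 0, 0, 0, 0, 0], [0, 0, 0, 0, 0, 0, 0]]
  ]
}}

```text
t: 45.0
position: [0.4497, 0.3179, 0.0239]
tcp_rot: [-165.1, 89.9, 26.8]
contact_force: [0.7, 0.3, -1.3]
finger_gap: 0.0577
```

```bash
python3 plan.py .4495 .3175 .023 -78 1
```

```text
t 45.0 pos [0.4497 0.3179 0.0239] head -78.16 gap 0.0577 F [ 0.7  0.3 -1.3] q [ 28.  25. 106.  -0.  49. 106.]
tot tool [0.9 0.3 0.2] rv [-0.16 -0.09  0.02] dist 1.0
```

Call:
{"fn": "servo_tool", "kwargs": {
  "steps": [
    [[1, 0, 0, 0, 0, 0, 0], [0, 0, 0, 0, 0, 0, 0], [0, 0, 0, 0, 0, 0, 1], [0, 0, 0, 0, 0, 0, 1], [0, 0, 0, 0, 0, 0, 1], [0, 0, 0, 0, 0, 0, 1], [-8, 0, 0, 0, 0, 0, 1], [-20, 0, 0, 0, 0, 0, 1], [-30, 0, 0, 0, 0, 0, 1], [-30, 0, 0, 0, 0, 0, 1]]
  ]
}}

```text
t: 46.25
position: [0.4485, 0.3172, 0.1132]
tcp_rot: [18.3, 89.9, -149.9]
contact_force: [0.5, 0.4, -0.5]
finger_gap: 0.0853
```

Call:
{"fn": "servo_tool", "kwargs": {
  "steps": [
    [[-30, 0, 0, 0, 0, 0, 1], [-30, 20, 0, 0, 0, 0, 1], [-15, 35, 0, 0, 0, 0, 1], [-5, 40, 0, 0, 0, 0, 1], [0, 40, 0, 0, 0, 0, 1], [0, 40, 0, 0, 0, 0, 1], [0, 40, 0, 0, 0, 0, 1], [0, 40, 0, 0, 0, 0, 1], [0, 40, 0, 0, 0, 0, 1], [0, 30, 0, 0, 0, 0, 1]]
  ]
}}

```text
t: 47.5
position: [0.5196, -0.0073, 0.2058]
tcp_rot: [-178.9, 89.1, 13.2]
contact_force: [-0.0, -0.0, 0.7]
finger_gap: 0.0852
```

```bash
python3 plan.py .4107 -.329 .19 -93.1 8;python3 - <<'E'
from rig import ctrl;import cv2,pickle
from h import *
for n in("side","top"):
    p=ctrl.get_image(n);cv2.imwrite(f"pics/{n}6.png",p["color"][:,:,::-1])
    P=cloud(p)
    for nm,c0,z0,r in(("sq",(.579,-.338),.120,.045),("jar",(.494,-.333),.122,.04),("can",(.4095,-.329),.144,.03),("wax",(.4495,.3175),.047,.035),("bowl",(.573,.287),.045,.053)):
        d=np.hypot(P[...,0]-c0[0],P[...,1]-c0[1])
        X=P[(d<r)&(np.abs(P[...,2]-z0)<.004)];xy=X[:,:2].astype(np.float32)
        if len(X)>9:print(n,nm,len(X),X[:,2].mean().round(4),np.round(cv2.minEnclosingCircle(xy)[0],4),[np.round(v,1) for v in cv2.minAreaRect(xy*1000)])
E
```

```text
t 47.5 pos [ 0.5196 -0.0073  0.2058] head -77.85 gap 0.0852 F [-0.  -0.   0.7] q [-9. 12. 96.  0. 72. 69.]
tot tool [ 13.1 291.6 174.4] rv [15.25 -0.85  0.13] dist 340.0
[1.6, 36.4, 21.8, 1.91, -0.11, 0.02]
[1.7, 37.2, 20.6, 1.91, -0.11, 0.02]
[1.7, 37.8, 19.3, 1.91, -0.11, 0.02]
[1.8, 38.4, 18.0, 1.91, -0.11, 0.02]
[1.8, 39.0, 16.8, 1.91, -0.11, 0.02]
[1.9, 39.6, 15.4, 1.91, -0.11, 0.02]
[1.9, 40.0, 14.1, 1.91, -0.11, 0.02]
[1.9, 40.5, 12.8, 1.91, -0.11, 0.02]
side sq 179 0.1203 [ 0.5792 -0.3369] [array([ 579. , -335.4]), array([55.2, 57.2]), np.float64(88.4)]
side jar 281 0.1226 [ 0.49   -0.3322] [array([ 491.3, -329.7]), array([57.6, 58. ]), np.float64(75.0)]
side can 150 0.1432 [ 0.4042 -0.3261] [array([ 405.1, -326.3]), array([38.2, 39.9]), np.float64(59.9)]
side wax 795 0.0475 [0.4487 0.3198] [array([448.9, 319. ]), array([59. , 58.2]), np.float64(22.7)]
side bowl 285 0.0451 [0.5712 0.2861] [array([570.3, 285.5]), array([86.9, 91.9]), np.float64(70.9)]
top sq 318 0.12 [ 0.579  -0.3375] [array([ 578.9, -337.7]), array([55.6, 56.6]), np.float64(86.8)]
top jar 485 0.1218 [ 0.4922 -0.3305] [array([ 491.9, -330.7]), array([57.9, 56.8]), np.float64(64.8)]
top can 255 0.1437 [ 0.4079 -0.3278] [array([ 407.6, -327.5]), array([41. , 38.4]), np.float64(83.8)]
top wax 448 0.0465 [0.4494 0.3192] [array([449.9, 318.7]), array([58.4, 57.5]), np.float64(47.0)]
top bowl 117 0.045 [0.5734 0.287 ] [array([574.3, 288. ]), array([82.9, 85.8]), np.float64(57.4)]
```

View pics/side6.png

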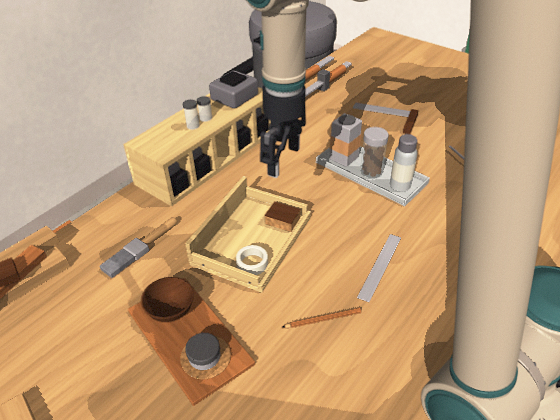

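Call:
{"fn": "servo_tool", "kwargs": {
  "steps": [
    [[1, 36, 22, 1.9, -0.1, 0, 1], [1, 37, 21, 1.9, -0.1, 0, 1], [1, 38, 19, 1.9, -0.1, 0, 1], [1, 38, 18, 1.9, -0.1, 0, 1], [1, 39, 17, 1.9, -0.1, 0, 1], [1, 39, 15, 1.9, -0.1, 0, 1], [1, 33, 12, 1.9, -0.1, 0, 1], [1, 16, 6, 1.5, 0, 0, 1], [0, 3, 1, 0, 0, 0, 1], [0, 0, 0, 0, 0, 0, 1]]
  ]
}}

```text
t: 48.85
position: [0.4171, -0.2996, 0.1988]
tcp_rot: [-142.1, 89.4, 35.0]
contact_force: [-0.3, 0.7, -0.5]
finger_gap: 0.085
```

```bash
python3 plan.py .4107 -.329 .1157 -93 1
```

```text
t 48.85 pos [ 0.4171 -0.2996  0.1988] head -92.96 gap 0.085 F [-0.3  0.7 -0.5] q [-44.  12.  97.   1.  71.  49.]
tot tool [82.9 30.2  5.6] rv [ 0.03 -0.5   0.39] dist 88.4
```

Call:
{"fn": "servo_tool", "kwargs": {
  "steps": [
    [[3, 12, 3, 0, -0.2, 0.2, 1], [3, 12, 2, 0, -0.2, 0.2, 1], [5, 4, 0, 0, -0.1, 0, 1], [8, 0, 0, 0, 0, 0, 1], [10, 0, 0, 0, 0, 0, 1], [10, 0, 0, 0, 0, 0, 1], [3, 0, 0, 0, 0, 0, 1], [0, 0, 0, 0, 0, 0, 1], [0, 0, 0, 0, 0, 0, 1], [0, 0, 0, 0, 0, 0, 1]]
  ]
}}

```text
t: 50.1
position: [0.4112, -0.3262, 0.1533]
tcp_rot: [-53.5, 89.9, 123.7]
contact_force: [-0.3, 0.3, -0.2]
finger_gap: 0.0857
```

```bash
python3 plan.py .4107 -.329 .1157 -93 1
```

```text
t 50.1 pos [ 0.4112 -0.3262  0.1533] head -92.75 gap 0.0857 F [-0.3  0.3 -0.2] q [-46.  15.  99.   0.  66.  47.]
tot tool [37.6  2.8  0.3] rv [0.25 0.06 0.08] dist 37.7
```

Call:
{"fn": "servo_tool", "kwargs": {
  "steps": [
    [[8, 2, 0, 0, 0, 0, 1], [12, 1, 0, 0, 0, 0, 1], [10, 0, 0, 0, 0, 0, 1], [6, 0, 0, 0, 0, 0, 1], [0, 0, 0, 0, 0, 0, 1], [0, 0, 0, 0, 0, 0, 1], [0, 0, 0, 0, 0, 0, 0], [0, 0, 0, 0, 0, 0, 0], [0, 0, 0, 0, 0, 0, 0], [0, 0, 0, 0, 0, 0, 0]]
  ]
}}

```text
t: 51.35
position: [0.4115, -0.3299, 0.1154]
tcp_rot: [171.5, 90.0, -11.2]
contact_force: [0.3, 0.2, -3.4]
finger_gap: 0.0405
```

Call:
{"fn": "servo_tool", "kwargs": {
  "steps": [
    [[0, 0, 0, 0, 0, 0, 0], [0, 0, 0, 0, 0, 0, 0], [-4, 0, 0, 0, 0, 0, 0], [-15, 0, 0, 0, 0, 0, 0], [-25, 0, 0, 0, 0, 0, 0], [-30, 0, 0, 0, 0, 0, 0], [-30, 0, 0, 0, 0, 0, 0], [-15, 0, 0, -4, 0, 0, 0], [0, -5, 0, -7, 0, 0, 0], [0, -10, 0, -7, 0, 0, 0]]
  ]
}}

```text
t: 52.6
position: [0.409, -0.3144, 0.2428]
tcp_rot: [154.7, 90.0, -9.5]
contact_force: [0.1, 0.2, -2.3]
finger_gap: 0.0406
```

```bash
python3 plan.py .5994 .1129 .24 12 17
```

```text
t 52.6 pos [ 0.409  -0.3144  0.2428] head -74.22 gap 0.0406 F [ 0.1  0.2 -2.3] q [-45.  10.  92.   0.  78.  29.]
tot tool [   2.8 -359.4 -299.3] rv [-8.622e+01 -1.000e-02 -2.000e-02] dist 467.7
[0.2, -21.1, -17.6, -5.07, -0.0, -0.0]
[0.2, -19.5, -19.4, -5.07, -0.0, -0.0]
[0.2, -17.7, -21.1, -5.07, -0.0, -0.0]
[0.2, -15.8, -22.5, -5.07, -0.0, -0.0]
[0.2, -13.7, -23.8, -5.07, -0.0, -0.0]
[0.2, -11.6, -25.0, -5.07, -0.0, -0.0]
[0.2, -9.3, -25.9, -5.07, -0.0, -0.0]
[0.2, -7.0, -26.6, -5.07, -0.0, -0.0]
[0.2, -4.6, -27.1, -5.07, -0.0, -0.0]
[0.2, -2.2, -27.4, -5.07, -0.0, -0.0]
[0.2, 0.2, -27.5, -5.07, -0.0, -0.0]
[0.2, 2.7, -27.4, -5.07, -0.0, -0.0]
[0.2, 5.1, -27.0, -5.07, -0.0, -0.0]
[0.2, 7.5, -26.5, -5.07, -0.0, -0.0]
[0.2, 9.8, -25.7, -5.07, -0.0, -0.0]
[0.2, 12.0, -24.8, -5.07, -0.0, -0.0]
[0.2, 14.1, -23.6, -5.07, -0.0, -0.0]
```

Call:
{"fn": "servo_tool", "kwargs": {
  "steps": [
    [[0, -21, -17, -5.1, 0, 0, 0], [0, -20, -19, -5.1, 0, 0, 0], [0, -18, -21, -5.1, 0, 0, 0], [0, -16, -23, -5.1, 0, 0, 0], [0, -14, -24, -5.1, 0, 0, 0], [0, -12, -25, -5.1, 0, 0, 0], [0, -9, -26, -5.1, 0, 0, 0], [0, -7, -27, -5.1, 0, 0, 0], [0, -5, -27, -5.1, 0, 0, 0], [0, -2, -27, -5.1, 0, 0, 0]]
  ]
}}

```text
t: 53.85
position: [0.5169, -0.0526, 0.2515]
tcp_rot: [80.1, 89.6, -31.6]
contact_force: [0.3, 0.2, -3.2]
finger_gap: 0.0401
```

```bash
python3 plan.py .5994 .1129 .24 12 7
```

```text
t 53.85 pos [ 0.5169 -0.0526  0.2515] head -21.68 gap 0.0401 F [ 0.3  0.2 -3.2] q [-13.  10.  91.  -0.  79.   8.]
tot tool [  11.4   15.5 -184.3] rv [-33.68   0.17  -0.33] dist 185.3
[1.6, 2.2, -26.3, -4.81, 0.02, -0.05]
[1.6, 4.4, -26.0, -4.81, 0.02, -0.05]
[1.6, 6.6, -25.6, -4.81, 0.02, -0.05]
[1.6, 8.7, -24.9, -4.81, 0.02, -0.05]
[1.6, 10.8, -24.1, -4.81, 0.02, -0.05]
[1.6, 12.8, -23.1, -4.81, 0.02, -0.05]
[1.6, 14.7, -22.0, -4.81, 0.02, -0.05]
```

Call:
{"fn": "servo_tool", "kwargs": {
  "steps": [
    [[2, 2, -26, -4.8, 0, -0.1, 0], [2, 4, -26, -4.8, 0, -0.1, 0], [2, 7, -26, -4.8, 0, -0.1, 0], [2, 9, -25, -4.8, 0, 0, 0], [2, 11, -24, -4.8, 0, 0, 0], [2, 12, -21, -4.8, 0, 0, 0], [2, 9, -12, -3, 0, 0, 0], [5, 2, -3, 0, 0, 0, 0], [8, 0, 0, 0, 0, 0, 0], [10, 0, 0, 0, 0, 0, 0]]
  ]
}}

```text
t: 55.1
position: [0.5957, 0.1099, 0.2192]
tcp_rot: [28.3, 89.7, -50.4]
contact_force: [-0.7, 0.4, -4.7]
finger_gap: 0.0401
```

```bash
python3 plan.py .5994 .1129 .1237 12 1
```

```text
t 55.1 pos [0.5957 0.1099 0.2192] head 11.26 gap 0.0401 F [-0.7  0.4 -4.7] q [ 4. 19. 84. -0. 77. -7.]
tot tool [95.5  4.  -2.6] rv [-0.74  0.26 -0.14] dist 95.6
```

Call:
{"fn": "servo_tool", "kwargs": {
  "steps": [
    [[8, 2, -1, -0.4, 0.2, -0.1, 0], [15, 2, -1, -0.3, 0.1, 0, 0], [18, 0, 0, 0, 0, 0, 0], [15, 0, 0, 0, 0, 0, 0], [12, 0, 0, 0, 0, 0, 0], [6, 0, 0, 0, 0, 0, 0], [0, 0, 0, 0, 0, 0, 0], [0, 0, 0, 0, 0, 0, 0], [0, 0, 0, 0, 0, 0, 0], [0, 0, 0, 0, 0, 0, 0]]
  ]
}}

```text
t: 56.35
position: [0.5992, 0.1112, 0.1398]
tcp_rot: [-159.9, 90.0, 122.0]
contact_force: [0.1, 0.9, -3.1]
finger_gap: 0.0404
```

```bash
python3 plan.py .5994 .1129 .1237 12 1
```

```text
t 56.35 pos [0.5992 0.1112 0.1398] head 11.88 gap 0.0404 F [ 0.1  0.9 -3.1] q [ 4. 22. 90.  0. 68. -8.]
tot tool [16.1  0.6 -1.7] rv [-0.12 -0.05  0.02] dist 16.2
```

Call:
{"fn": "servo_tool", "kwargs": {
  "steps": [
    [[6, 1, -1, 0, 0, 0, 0], [5, 0, -1, 0, 0, 0, 0], [3, 0, 0, 0, 0, 0, 0], [1, 0, 0, 0, 0, 0, 0], [1, 0, 0, 0, 0, 0, 0], [0, 0, 0, 0, 0, 0, 0], [0, 0, 0, 0, 0, 0, 0], [0, 0, 0, 0, 0, 0, 0], [0, 0, 0, 0, 0, 0, 0], [0, 0, 0, 0, 0, 0, 0]]
  ]
}}

```text
t: 57.6
position: [0.6001, 0.1136, 0.1235]
tcp_rot: [134.5, 89.9, 56.4]
contact_force: [-0.0, -0.5, -2.8]
finger_gap: 0.0405
```

```bash
python3 plan.py .5994 .1129 .1237 12 1
```

```text
t 57.6 pos [0.6001 0.1136 0.1235] head 11.87 gap 0.0405 F [-0.  -0.5 -2.8] q [ 4. 23. 91.  0. 66. -8.]
tot tool [-0.2 -0.8  0.5] rv [-0.13 -0.05 -0.05] dist 1.0
```

Call:
{"fn": "servo_tool", "kwargs": {
  "steps": [
    [[0, 0, 0, 0, 0, 0, 1], [0, 0, 0, 0, 0, 0, 1], [0, 0, 0, 0, 0, 0, 1], [0, 0, 0, 0, 0, 0, 1], [0, 0, 0, 0, 0, 0, 1], [-10, 0, 0, 0, 0, 0, 1], [-25, 0, 0, 0, 0, 0, 1], [-30, 0, 0, 0, 0, 0, 1], [-15, 0, 0, 4, 0, 0, 1], [0, 0, 0, 8, 0, 0, 1]]
  ]
}}

```text
t: 58.85
position: [0.6016, 0.1136, 0.2105]
tcp_rot: [101.3, 89.6, 10.8]
contact_force: [0.2, 0.6, -0.3]
finger_gap: 0.0851
```

```bash
python3 plan.py .494 -.3323 .19 -93 16
```

```text
t 58.85 pos [0.6016 0.1136 0.2105] head -0.48 gap 0.0851 F [ 0.2  0.6 -0.3] q [ 4. 19. 84.  0. 76.  5.]
tot tool [  19.2 -104.1  446.8] rv [92.52 -0.37 -0.23] dist 459.1
[1.2, -6.5, 27.9, 5.78, -0.02, -0.01]
[1.2, -3.7, 28.4, 5.78, -0.02, -0.01]
[1.2, -0.8, 28.7, 5.78, -0.02, -0.01]
[1.2, 2.1, 28.6, 5.78, -0.02, -0.01]
[1.2, 5.0, 28.2, 5.78, -0.02, -0.01]
[1.3, 7.8, 27.6, 5.78, -0.02, -0.01]
[1.3, 10.5, 26.7, 5.78, -0.02, -0.01]
[1.3, 13.2, 25.5, 5.78, -0.02, -0.01]
[1.3, 15.7, 24.0, 5.78, -0.02, -0.01]
[1.3, 18.0, 22.3, 5.78, -0.02, -0.01]
[1.3, 20.2, 20.4, 5.78, -0.02, -0.01]
[1.3, 22.1, 18.2, 5.78, -0.02, -0.01]
[1.3, 23.8, 15.9, 5.78, -0.02, -0.01]
[1.3, 25.3, 13.4, 5.78, -0.02, -0.01]
[1.3, 26.6, 10.8, 5.78, -0.02, -0.01]
[1.3, 27.5, 8.1, 5.78, -0.02, -0.01]
```

Call:
{"fn": "servo_tool", "kwargs": {
  "steps": [
    [[0, -7, 28, 5.8, 0, 0, 1], [0, -4, 28, 5.8, 0, 0, 1], [0, -1, 29, 5.8, 0, 0, 1], [0, 2, 29, 5.8, 0, 0, 1], [0, 5, 28, 5.8, 0, 0, 1], [0, 8, 28, 5.8, 0, 0, 1], [0, 11, 27, 5.8, 0, 0, 1], [1, 13, 25, 5.8, 0, 0, 1], [1, 16, 24, 5.8, 0, 0, 1], [1, 18, 22, 5.8, 0, 0, 1]]
  ]
}}

```text
t: 60.1
position: [0.5303, -0.1714, 0.2155]
tcp_rot: [147.9, 88.9, -2.3]
contact_force: [0.5, 0.6, 0.7]
finger_gap: 0.0852
```

```bash
python3 plan.py .494 -.3323 .19 -93 6
```

```text
t 60.1 pos [ 0.5303 -0.1714  0.2155] head -60.21 gap 0.0852 F [0.5 0.6 0.7] q [-25.  14.  91.   0.  74.  35.]
tot tool [ 24.9 121.3 111.9] rv [32.8  -1.11 -0.31] dist 166.9
[4.2, 20.2, 18.6, 5.47, -0.18, -0.05]
[4.2, 21.9, 16.6, 5.47, -0.18, -0.05]
[4.2, 23.4, 14.4, 5.47, -0.18, -0.05]
[4.2, 24.7, 12.1, 5.47, -0.18, -0.05]
[4.3, 25.7, 9.7, 5.47, -0.18, -0.05]
[4.3, 26.5, 7.2, 5.47, -0.18, -0.05]
```

Call:
{"fn": "servo_tool", "kwargs": {
  "steps": [
    [[4, 20, 19, 5.5, -0.2, -0.1, 1], [4, 22, 17, 5.5, -0.2, -0.1, 1], [4, 23, 14, 5.5, -0.2, -0.1, 1], [4, 25, 12, 5.5, -0.2, 0, 1], [4, 24, 9, 5.5, -0.2, 0, 1], [4, 14, 4, 3, -0.1, 0, 1], [4, 3, 1, 0, 0, 0, 1], [4, 0, 0, 0, 0, 0, 1], [8, 0, 0, 0, 0, 0, 1], [5, 0, 0, 0, 0, 0, 1]]
  ]
}}

```text
t: 61.35
position: [0.4944, -0.3256, 0.1743]
tcp_rot: [153.2, 89.6, -28.5]
contact_force: [-0.0, 0.6, 0.3]
finger_gap: 0.0852
```

```bash
python3 plan.py .494 -.3323 .0942 -93 1
```

```text
t 61.35 pos [ 0.4944 -0.3256  0.1743] head -91.7 gap 0.0852 F [-0.   0.6  0.3] q [-40.  19.  90.   0.  71.  52.]
tot tool [80.1  6.4  0.7] rv [ 1.3  -0.35 -0.17] dist 80.4
```

Call:
{"fn": "servo_tool", "kwargs": {
  "steps": [
    [[5, 3, 0, 0.7, -0.2, -0.1, 1], [12, 3, 0, 0.6, -0.1, 0, 1], [15, 0, 0, 0, 0, 0, 1], [15, 0, 0, 0, 0, 0, 1], [12, 0, 0, 0, 0, 0, 1], [8, 0, 0, 0, 0, 0, 1], [4, 0, 0, 0, 0, 0, 1], [0, 0, 0, 0, 0, 0, 1], [0, 0, 0, 0, 0, 0, 1], [0, 0, 0, 0, 0, 0, 1]]
  ]
}}

```text
t: 62.6
position: [0.4944, -0.3313, 0.0977]
tcp_rot: [74.9, 90.0, -108.1]
contact_force: [-0.7, -1.3, -0.2]
finger_gap: 0.0853
```

```bash
python3 plan.py .494 -.3323 .0942 -93 1
```

```text
t 62.6 pos [ 0.4944 -0.3313  0.0977] head -93.02 gap 0.0853 F [-0.7 -1.3 -0.2] q [-41.  23.  95.  -0.  62.  53.]
tot tool [3.5 1.  0.3] rv [-0.02  0.01 -0.02] dist 3.6
```

Call:
{"fn": "servo_tool", "kwargs": {
  "steps": [
    [[3, 1, 0, 0, 0, 0, 1], [0, 0, 0, 0, 0, 0, 0], [0, 0, 0, 0, 0, 0, 0], [0, 0, 0, 0, 0, 0, 0], [0, 0, 0, 0, 0, 0, 0], [0, 0, 0, 0, 0, 0, 0], [-4, 0, 0, 0, 0, 0, 0], [-15, 0, 0, 0, 0, 0, 0], [-25, 0, 0, 0, 0, 0, 0], [-30, 0, 0, 0, 0, 0, 0]]
  ]
}}

```text
t: 63.85
position: [0.4926, -0.3309, 0.1694]
tcp_rot: [-33.7, 89.6, 143.2]
contact_force: [-0.4, 0.4, -1.6]
finger_gap: 0.0574
```

```bash
python3 plan.py .6281 -.0248 .24 12 12
```

```text
t 63.85 pos [ 0.4926 -0.3309  0.1694] head -93.02 gap 0.0574 F [-0.4  0.4 -1.6] q [-41.  20.  89.  -0.  71.  52.]
tot tool [ -70.1 -313.1 -118.8] rv [-1.0502e+02  3.0000e-02  4.3000e-01] dist 342.1
[-5.8, -26.1, -9.9, -8.75, 0.0, 0.04]
[-5.9, -24.3, -13.8, -8.75, 0.0, 0.04]
[-5.9, -21.9, -17.3, -8.75, 0.0, 0.04]
[-5.9, -19.0, -20.4, -8.75, 0.0, 0.04]
[-5.9, -15.7, -23.1, -8.75, 0.0, 0.04]
[-5.9, -12.0, -25.2, -8.75, 0.0, 0.04]
[-5.9, -8.0, -26.7, -8.75, 0.0, 0.04]
[-5.9, -3.8, -27.6, -8.75, 0.0, 0.04]
[-5.9, 0.4, -27.9, -8.75, 0.0, 0.04]
[-5.9, 4.7, -27.5, -8.75, 0.0, 0.04]
[-5.9, 8.8, -26.5, -8.75, 0.0, 0.04]
[-5.9, 12.7, -24.8, -8.75, 0.0, 0.04]
```

Call:
{"fn": "servo_tool", "kwargs": {
  "steps": [
    [[-30, 0, 0, 0, 0, 0, 0], [-20, -10, 0, -4, 0, 0, 0], [-5, -26, -8, -8.7, 0, 0, 0], [-2, -25, -12, -8.7, 0, 0, 0], [-1, -23, -16, -8.7, 0, 0, 0], [0, -21, -19, -8.7, 0, 0, 0], [0, -18, -22, -8.7, 0, 0, 0], [0, -14, -24, -8.7, 0, 0, 0], [0, -10, -26, -8.7, 0, 0, 0], [0, -7, -27, -8.7, 0, 0, 0]]
  ]
}}

```text
t: 65.1
position: [0.5505, -0.1009, 0.2415]
tcp_rot: [71.8, 89.6, -35.4]
contact_force: [-0.0, 0.3, -2.0]
finger_gap: 0.0577
```

```bash
python3 plan.py .6281 -.0248 .22 12 5
```

```text
t 65.1 pos [ 0.5505 -0.1009  0.2415] head -17.21 gap 0.0577 F [-0.   0.3 -2. ] q [-17.  14.  87.  -0.  78.  -0.]
tot tool [ 21.7  51.5 -95.7] rv [-29.21   0.24  -0.37] dist 110.8
[4.3, 10.3, -19.1, -5.84, 0.05, -0.07]
[4.3, 12.2, -18.0, -5.84, 0.05, -0.07]
[4.3, 14.0, -16.6, -5.84, 0.05, -0.07]
[4.3, 15.6, -15.1, -5.84, 0.05, -0.07]
[4.3, 17.1, -13.5, -5.84, 0.05, -0.07]
```

Call:
{"fn": "servo_tool", "kwargs": {
  "steps": [
    [[4, 10, -19, -5.8, 0, -0.1, 0], [4, 12, -18, -5.8, 0, -0.1, 0], [4, 14, -17, -5.8, 0, -0.1, 0], [4, 14, -13, -5.5, 0.1, 0, 0], [4, 9, -7, -3, 0.1, 0, 0], [5, 2, -1, 0, 0, 0, 0], [5, 0, 0, 0, 0, 0, 0], [10, 0, 0, 0, 0, 0, 0], [10, 0, 0, 0, 0, 0, 0], [10, 0, 0, 0, 0, 0, 0]]
  ]
}}

```text
t: 66.35
position: [0.6205, -0.0283, 0.1853]
tcp_rot: [60.7, 89.7, -19.7]
contact_force: [0.1, 0.4, -2.2]
finger_gap: 0.0576
```

```bash
python3 plan.py .6281 -.0248 .1023 12 1
```

```text
t 66.35 pos [ 0.6205 -0.0283  0.1853] head 9.63 gap 0.0576 F [ 0.1  0.4 -2.2] q [ -9.  21.  85.  -0.  74. -19.]
tot tool [83.   7.8 -2.3] rv [-2.37  0.13 -0.22] dist 83.4
```

Call:
{"fn": "servo_tool", "kwargs": {
  "steps": [
    [[5, 4, -1, -1.2, 0.1, -0.1, 0], [10, 4, -1, -1.1, 0, -0.1, 0], [15, 0, 0, 0, 0, 0, 0], [15, 0, 0, 0, 0, 0, 0], [12, 0, 0, 0, 0, 0, 0], [6, 0, 0, 0, 0, 0, 0], [2, 0, 0, 0, 0, 0, 0], [0, 0, 0, 0, 0, 0, 0], [0, 0, 0, 0, 0, 0, 0], [0, 0, 0, 0, 0, 0, 0]]
  ]
}}

```text
t: 67.6
position: [0.6284, -0.0249, 0.1149]
tcp_rot: [-79.8, 90.0, -157.8]
contact_force: [-0.9, -0.4, -2.0]
finger_gap: 0.0572
```

```bash
python3 plan.py .6281 -.0248 .1023 12 1
```

```text
t 67.6 pos [ 0.6284 -0.0249  0.1149] head 12.07 gap 0.0572 F [-0.9 -0.4 -2. ] q [ -9.  25.  89.  -0.  66. -21.]
tot tool [12.6 -0.3 -0.1] rv [0.07 0.01 0.04] dist 12.6
```

Call:
{"fn": "servo_tool", "kwargs": {
  "steps": [
    [[5, 0, 0, 0, 0, 0, 0], [4, 0, 0, 0, 0, 0, 0], [2, 0, 0, 0, 0, 0, 0], [1, 0, 0, 0, 0, 0, 0], [0, 0, 0, 0, 0, 0, 0], [0, 0, 0, 0, 0, 0, 0], [0, 0, 0, 0, 0, 0, 0], [0, 0, 0, 0, 0, 0, 0], [0, 0, 0, 0, 0, 0, 0], [0, 0, 0, 0, 0, 0, 0]]
  ]
}}

```text
t: 68.85
position: [0.6288, -0.0251, 0.1036]
tcp_rot: [37.4, 89.9, -40.5]
contact_force: [0.3, -0.5, -0.9]
finger_gap: 0.0576
```

```bash
python3 plan.py .6281 -.0248 .1023 12 1
```

```text
t 68.85 pos [ 0.6288 -0.0251  0.1036] head 12.08 gap 0.0576 F [ 0.3 -0.5 -0.9] q [ -9.  26.  90.  -0.  64. -21.]
tot tool [ 1.3 -0.6 -0.4] rv [ 0.08  0.06 -0.04] dist 1.5
```

Call:
{"fn": "servo_tool", "kwargs": {
  "steps": [
    [[1, 0, 0, 0, 0, 0, 0], [0, 0, 0, 0, 0, 0, 0], [0, 0, 0, 0, 0, 0, 1], [0, 0, 0, 0, 0, 0, 1], [0, 0, 0, 0, 0, 0, 1], [0, 0, 0, 0, 0, 0, 1], [-10, 0, 0, 0, 0, 0, 1], [-25, 0, 0, 0, 0, 0, 1], [-30, 0, 0, 0, 0, 0, 1], [-20, 0, 0, 4, 0, 0, 1]]
  ]
}}

```text
t: 70.1
position: [0.6287, -0.0249, 0.191]
tcp_rot: [42.1, 90.0, -40.0]
contact_force: [-0.5, 0.4, -0.2]
finger_gap: 0.0853
```

```bash
python3 plan.py .581 -.3395 .19 -93.3 12
```

```text
t 70.1 pos [ 0.6287 -0.0249  0.191 ] head 7.96 gap 0.0853 F [-0.5  0.4 -0.2] q [ -9.  22.  83.  -0.  75. -17.]
tot tool [  1.1 -90.9 305. ] rv [ 1.0126e+02 -0.0000e+00 -5.0000e-02] dist 318.2
[0.1, -7.6, 25.4, 8.44, -0.0, -0.0]
[0.1, -3.8, 26.2, 8.44, -0.0, -0.0]
[0.1, 0.1, 26.5, 8.44, -0.0, -0.0]
[0.1, 4.0, 26.2, 8.44, -0.0, -0.0]
[0.1, 7.8, 25.3, 8.44, -0.0, -0.0]
[0.1, 11.5, 23.9, 8.44, -0.0, -0.0]
[0.1, 14.8, 22.0, 8.44, -0.0, -0.0]
[0.1, 17.9, 19.6, 8.44, -0.0, -0.0]
[0.1, 20.6, 16.7, 8.44, -0.0, -0.0]
[0.1, 22.8, 13.5, 8.44, -0.0, -0.0]
[0.1, 24.6, 10.0, 8.44, -0.0, -0.0]
[0.1, 25.8, 6.3, 8.44, -0.0, -0.0]
```

Call:
{"fn": "servo_tool", "kwargs": {
  "steps": [
    [[0, -8, 25, 8.4, 0, 0, 1], [0, -4, 26, 8.4, 0, 0, 1], [0, 0, 26, 8.4, 0, 0, 1], [0, 4, 26, 8.4, 0, 0, 1], [0, 8, 25, 8.4, 0, 0, 1], [0, 12, 24, 8.4, 0, 0, 1], [0, 15, 22, 8.4, 0, 0, 1], [0, 18, 20, 8.4, 0, 0, 1], [0, 20, 17, 8.4, 0, 0, 1], [0, 18, 10, 8, 0, 0, 1]]
  ]
}}

```text
t: 71.35
position: [0.5878, -0.2864, 0.2033]
tcp_rot: [151.6, 89.0, -16.7]
contact_force: [-0.3, 0.2, 0.2]
finger_gap: 0.0857
```

```bash
python3 plan.py .581 -.3395 .15 -93.3 2
```

```text
t 71.35 pos [ 0.5878 -0.2864  0.2033] head -78.25 gap 0.0857 F [-0.3  0.2  0.2] q [-32.  23.  79.   0.  77.  46.]
tot tool [53.4 50.1 18.3] rv [15.06 -0.95 -0.36] dist 75.5
[26.7, 25.1, 9.2, 7.53, -0.48, -0.18]
[26.7, 26.1, 5.6, 7.53, -0.48, -0.18]
```

Call:
{"fn": "servo_tool", "kwargs": {
  "steps": [
    [[5, 20, 7, 6, -0.3, -0.1, 1], [5, 15, 5, 5, -0.3, -0.1, 1], [5, 7, 2, 2.5, -0.3, -0.1, 1], [5, 1, 0, 0, 0, 0, 1], [5, 0, 0, 0, 0, 0, 1], [10, 0, 0, 0, 0, 0, 1], [5, 0, 0, 0, 0, 0, 1], [0, 0, 0, 0, 0, 0, 1], [0, 0, 0, 0, 0, 0, 1], [0, 0, 0, 0, 0, 0, 1]]
  ]
}}

```text
t: 72.6
position: [0.5802, -0.3319, 0.1645]
tcp_rot: [158.2, 89.8, -23.9]
contact_force: [-0.3, 0.7, 0.7]
finger_gap: 0.0855
```

```bash
python3 plan.py .581 -.3395 .0885 -93.3 1
```

```text
t 72.6 pos [ 0.5802 -0.3319  0.1645] head -92.1 gap 0.0855 F [-0.3  0.7  0.7] q [-36.  26.  80.   0.  74.  56.]
tot tool [76.   7.4 -0.7] rv [ 1.2  -0.23 -0.09] dist 76.4
```

Call:
{"fn": "servo_tool", "kwargs": {
  "steps": [
    [[5, 4, 0, 0.6, -0.1, 0, 1], [12, 3, 0, 0.6, -0.1, 0, 1], [15, 0, 0, 0, 0, 0, 1], [15, 0, 0, 0, 0, 0, 1], [12, 0, 0, 0, 0, 0, 1], [7, 0, 0, 0, 0, 0, 1], [3, 0, 0, 0, 0, 0, 1], [0, 0, 0, 0, 0, 0, 1], [0, 0, 0, 0, 0, 0, 1], [0, 0, 0, 0, 0, 0, 1]]
  ]
}}

```text
t: 73.85
position: [0.5801, -0.3398, 0.0905]
tcp_rot: [104.6, 89.9, -78.8]
contact_force: [0.8, -0.4, -0.1]
finger_gap: 0.0855
```

```bash
python3 plan.py .581 -.3395 .0885 -93.3 1
```

```text
t 73.85 pos [ 0.5801 -0.3398  0.0905] head -93.4 gap 0.0855 F [ 0.8 -0.4 -0.1] q [-36.  30.  85.  -0.  65.  57.]
tot tool [ 2.  -0.3 -0.9] rv [-0.1  -0.02 -0.1 ] dist 2.3
```

Call:
{"fn": "servo_tool", "kwargs": {
  "steps": [
    [[2, 0, -1, 0, 0, 0, 1], [0, 0, 0, 0, 0, 0, 0], [0, 0, 0, 0, 0, 0, 0], [0, 0, 0, 0, 0, 0, 0], [0, 0, 0, 0, 0, 0, 0], [0, 0, 0, 0, 0, 0, 0], [-4, 0, 0, 0, 0, 0, 0], [-15, 0, 0, 0, 0, 0, 0], [-25, 0, 0, 0, 0, 0, 0], [-30, 0, 0, 0, 0, 0, 0]]
  ]
}}

```text
t: 75.1
position: [0.5786, -0.3378, 0.1616]
tcp_rot: [-26.6, 89.5, 149.9]
contact_force: [0.6, -1.1, -4.8]
finger_gap: 0.0551
```

Call:
{"fn": "servo_tool", "kwargs": {
  "steps": [
    [[-30, 0, 0, 0, 0, 0, 0], [-30, 0, 0, 0, 0, 0, 0], [-12, -10, 0, -4, 0, 0, 0], [0, -22, 0, -6, 0, 0, 0], [0, -26, -2, -6, 0, 0, 0], [0, -27, -2, -6, 0, 0, 0], [0, -27, -2, -6, 0, 0, 0], [0, -27, -4, -6, 0, 0, 0], [0, -26, -6, -6, 0, 0, 0], [0, -25, -8, -6, 0, 0, 0]]
  ]
}}

```text
t: 76.35
position: [0.5404, -0.1479, 0.2462]
tcp_rot: [65.0, 89.9, -71.1]
contact_force: [0.8, -0.2, -3.8]
finger_gap: 0.0553
```

```bash
python3 plan.py .5475 .0307 .23 12 9
```

```text
t 76.35 pos [ 0.5404 -0.1479  0.2462] head -46.07 gap 0.0553 F [ 0.8 -0.2 -3.8] q [-22.  14.  87.  -0.  79.  24.]
tot tool [  16.  -123.7 -129. ] rv [-5.807e+01  7.000e-02 -5.000e-02] dist 179.5
[1.8, -13.7, -14.3, -6.45, 0.01, -0.01]
[1.8, -12.1, -15.8, -6.45, 0.01, -0.01]
[1.8, -10.2, -17.0, -6.45, 0.01, -0.01]
[1.8, -8.2, -18.1, -6.45, 0.01, -0.01]
[1.8, -6.1, -18.9, -6.45, 0.01, -0.01]
[1.8, -4.0, -19.5, -6.45, 0.01, -0.01]
[1.8, -1.8, -19.8, -6.45, 0.01, -0.01]
[1.8, 0.5, -19.9, -6.45, 0.01, -0.01]
[1.8, 2.7, -19.7, -6.45, 0.01, -0.01]
```

Call:
{"fn": "servo_tool", "kwargs": {
  "steps": [
    [[0, -14, -14, -6.4, 0, 0, 0], [0, -12, -16, -6.4, 0, 0, 0], [0, -10, -17, -6.4, 0, 0, 0], [0, -8, -18, -6.4, 0, 0, 0], [0, -6, -19, -6.4, 0, 0, 0], [0, -4, -19, -6.4, 0, 0, 0], [0, -2, -20, -6.4, 0, 0, 0], [0, 0, -17, -6.4, 0, 0, 0], [0, 1, -9, -5, 0, 0, 0], [0, 0, 0, 0, 0, 0, 0]]
  ]
}}

```text
t: 77.6
position: [0.54, 0.0248, 0.2541]
tcp_rot: [56.9, 89.8, -21.0]
contact_force: [0.3, -0.5, -4.2]
finger_gap: 0.0554
```

```bash
python3 plan.py .5475 .0307 .0965 12 1
```

```text
t 77.6 pos [0.54   0.0248 0.2541] head 12.13 gap 0.0554 F [ 0.3 -0.5 -4.2] q [ -5.  12.  88.  -0.  80. -17.]
tot tool [157.6   8.   -4.6] rv [ 0.13  0.13 -0.21] dist 157.8
```

Call:
{"fn": "servo_tool", "kwargs": {
  "steps": [
    [[3, 4, -2, 0, 0.1, -0.1, 0], [5, 4, -2, 0, 0, -0.1, 0], [10, 0, 0, 0, 0, 0, 0], [20, 0, 0, 0, 0, 0, 0], [25, 0, 0, 0, 0, 0, 0], [25, 0, 0, 0, 0, 0, 0], [20, 0, 0, 0, 0, 0, 0], [10, 0, 0, 0, 0, 0, 0], [3, 0, 0, 0, 0, 0, 0], [0, 0, 0, 0, 0, 0, 0]]
  ]
}}

```text
t: 78.85
position: [0.547, 0.0276, 0.126]
tcp_rot: [-67.3, 89.8, -145.6]
contact_force: [-0.0, -0.3, -5.0]
finger_gap: 0.0553
```

```bash
python3 plan.py .5475 .0307 .0965 12 1
```

```text
t 78.85 pos [0.547  0.0276 0.126 ] head 11.72 gap 0.0553 F [-0.  -0.3 -5. ] q [ -4.  18.  99.  -0.  63. -16.]
tot tool [29.5  1.2 -2.9] rv [-0.28  0.08  0.19] dist 29.7
```

Call:
{"fn": "servo_tool", "kwargs": {
  "steps": [
    [[3, 1, -2, -0.2, 0.1, 0.1, 0], [8, 0, -1, -0.1, 0, 0.1, 0], [8, 0, 0, 0, 0, 0, 0], [5, 0, 0, 0, 0, 0, 0], [3, 0, 0, 0, 0, 0, 0], [0, 0, 0, 0, 0, 0, 0], [0, 0, 0, 0, 0, 0, 0], [0, 0, 0, 0, 0, 0, 0], [0, 0, 0, 0, 0, 0, 0], [0, 0, 0, 0, 0, 0, 0]]
  ]
}}

```text
t: 80.1
position: [0.5491, 0.031, 0.0993]
tcp_rot: [80.6, 89.7, 2.6]
contact_force: [-0.1, 0.2, -3.7]
finger_gap: 0.0552
```

```bash
python3 plan.py .5475 .0307 .0965 12 1
```

```text
t 80.1 pos [0.5491 0.031  0.0993] head 12.04 gap 0.0552 F [-0.1  0.2 -3.7] q [ -4.  20. 101.   0.  59. -16.]
tot tool [ 2.8 -1.6 -0.1] rv [ 0.04  0.05 -0.28] dist 3.2
```

Call:
{"fn": "servo_tool", "kwargs": {
  "steps": [
    [[1, -1, 0, 0, 0, -0.2, 0], [1, 0, 0, 0, 0, 0, 0], [1, 0, 0, 0, 0, 0, 0], [0, 0, 0, 0, 0, 0, 0], [0, 0, 0, 0, 0, 0, 0], [0, 0, 0, 0, 0, 0, 0], [0, 0, 0, 0, 0, 0, 0], [0, 0, 0, 0, 0, 0, 0], [0, 0, 0, 0, 0, 0, 0], [0, 0, 0, 0, 0, 0, 0]]
  ]
}}

```text
t: 81.35
position: [0.5484, 0.0305, 0.0974]
tcp_rot: [53.1, 89.8, -24.9]
contact_force: [-0.8, -0.6, -1.5]
finger_gap: 0.0555
```

```bash
python3 plan.py .5475 .0307 .0965 12 1
```

```text
t 81.35 pos [0.5484 0.0305 0.0974] head 12.05 gap 0.0555 F [-0.8 -0.6 -1.5] q [ -4.  20. 101.  -0.  59. -16.]
tot tool [ 0.9 -0.8 -0.4] rv [ 0.05  0.09 -0.12] dist 1.3
```

Force dropped: it's touching. Release, rise, and back off.

Call:
{"fn": "servo_tool", "kwargs": {
  "steps": [
    [[0, 0, 0, 0, 0, 0, 1], [0, 0, 0, 0, 0, 0, 1], [0, 0, 0, 0, 0, 0, 1], [0, 0, 0, 0, 0, 0, 1], [0, 0, 0, 0, 0, 0, 1], [-10, 0, 0, 0, 0, 0, 1], [-25, 0, 0, 0, 0, 0, 1], [-30, 0, 0, 0, 0, 0, 1], [-30, 0, 0, 0, 0, 0, 1], [-15, -10, 0, 0, 0, 0, 1]]
  ]
}}

```text
t: 82.6
position: [0.5391, 0.0285, 0.2127]
tcp_rot: [66.2, 89.7, -11.7]
contact_force: [-0.4, -0.1, 0.4]
finger_gap: 0.0851
```

Call:
{"fn": "servo_tool", "kwargs": {
  "steps": [
    [[0, -15, 15, 0, 0, 0, 1], [0, -15, 25, 0, 0, 0, 1], [0, -15, 30, 0, 0, 0, 1], [0, -15, 30, 0, 0, 0, 1], [0, -15, 30, 0, 0, 0, 1], [0, -10, 30, 0, 0, 0, 1], [0, -5, 20, 0, 0, 0, 1], [0, 0, 5, 0, 0, 0, 1], [0, 0, 0, 0, 0, 0, 1], [0, 0, 0, 0, 0, 0, 1]]
  ]
}}

```text
t: 83.85
position: [0.4723, -0.1803, 0.2044]
tcp_rot: [-113.4, 89.2, 168.5]
contact_force: [0.2, 0.7, 0.3]
finger_gap: 0.0853
```

Run:
```python
from rig import ctrl;import cv2,pickle
from h import *
for n in("side","top"):
    p=ctrl.get_image(n);cv2.imwrite(f"pics/{n}9.png",p["color"][:,:,::-1])
    P=cloud(p)
    for tag,P in(("before",np.load(n+"P.npy")),("now",P)):
      for nm,c0,z0,r in(("sq",(.5465,.0303),.128,.045),("jar",(.6275,-.025),.130,.04),("can",(.5988,.1127),.152,.03),("wax",(.4495,.3175),.047,.035),("bowl",(.573,.287),.045,.053),("tape",(.525,.097),.036,.037),("blk",(.555,-.0447),.04,.045)):
        d=np.hypot(P[...,0]-c0[0],P[...,1]-c0[1])
        X=P[(d<r)&(np.abs(P[...,2]-z0)<.004)];xy=X[:,:2].astype(np.float32)
        if len(X)>9:print(n,tag,nm,len(X),X[:,2].mean().round(4),np.round(cv2.minEnclosingCircle(xy)[0],4),[np.round(v,1) for v in cv2.minAreaRect(xy*1000)])
s=ctrl.get_state();print(s["t"],s["position"],s["contact_force"])
```

```text
side before sq 308 0.1281 [0.5467 0.0312] [array([546.1,  32. ]), array([57. , 59.3]), np.float64(14.7)]
side before jar 386 0.1303 [ 0.6274 -0.0232] [array([628.4, -24.3]), array([57.2, 59. ]), np.float64(69.4)]
side before can 227 0.152 [0.5989 0.1129] [array([598.2, 113.6]), array([37.9, 38.5]), np.float64(58.4)]
side before bowl 264 0.0451 [0.5711 0.2862] [array([572.1, 286.6]), array([87.4, 90.7]), np.float64(49.2)]
side before tape 336 0.0358 [0.5248 0.0969] [array([525.7,  97.6]), array([62.3, 66.3]), np.float64(41.2)]
side before blk 329 0.0402 [ 0.5521 -0.051 ] [array([544. , -57.4]), array([42.8, 83. ]), np.float64(38.1)]
side now sq 302 0.1282 [0.5474 0.0319] [array([546.8,  32.4]), array([55.8, 56.4]), np.float64(12.9)]
side now jar 381 0.1303 [ 0.6278 -0.0246] [array([628.2, -24. ]), array([57.1, 57.2]), np.float64(36.2)]
side now can 224 0.152 [0.599  0.1135] [array([599.1, 112.3]), array([37. , 39.5]), np.float64(69.8)]
side now wax 795 0.0474 [0.449  0.3189] [array([449.3, 319.6]), array([58.5, 58.9]), np.float64(87.0)]
side now bowl 282 0.0451 [0.5716 0.2863] [array(
[... 995 characters left out ...]
4)]
top now jar 456 0.1297 [ 0.6282 -0.0256] [array([627.7, -25.7]), array([57.3, 57.2]), np.float64(47.4)]
top now can 239 0.1514 [0.5993 0.1122] [array([599. , 111.7]), array([37.9, 38.8]), np.float64(1.9)]
top now wax 446 0.0467 [0.4493 0.3187] [array([450.2, 318.7]), array([57.1, 58.3]), np.float64(1.4)]
top now bowl 127 0.0452 [0.5729 0.2871] [array([574.3, 288.7]), array([84.5, 86.9]), np.float64(58.9)]
top now tape 239 0.0354 [0.5258 0.0963] [array([525.7,  96.1]), array([64.7, 63.5]), np.float64(3.7)]
top now blk 531 0.0398 [ 0.5565 -0.0478] [array([557.2, -53.5]), array([66.4, 70.4]), np.float64(13.0)]
83.95 [ 0.47259123 -0.18015858  0.20456064] [-0.19492606 -0.73092173  0.84815832]
```

View pics/side9.png

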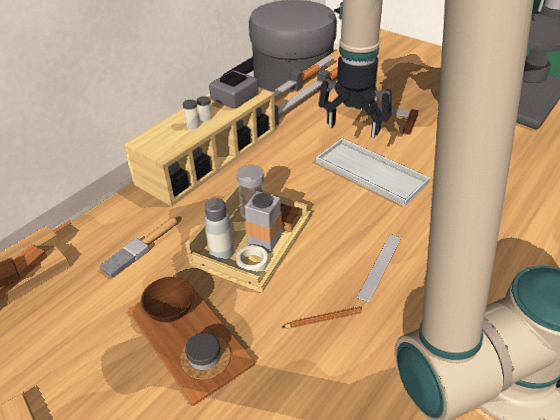

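All three are back within about 2 mm, the wax tin is on the pad (203,350), and the gripper is clear.

```bash
python3 -c "
from rig import ctrl
print(ctrl.close_job())"
```

```text
the job is handed in; nothing more can be done
None
```

The wax tin is on the cork pad, and the spray can, jar and square tin are back upright in their own places in the caddy. I handed the job in at about 84 s; no verdict is reported.

I moved the square tin, the jar and the can into the side tray, set the wax tin on the pad, then returned the can, the jar and the square tin.

Final measurements from both cameras, against the pictures taken at the start:

| Thing | Result |
|---|---|
| Spray can, jar, square tin | Within about 2 mm of their start positions; top heights unchanged, so upright |
| Wax tin | About 1–2 mm from the pad centre; lid top at about 47 mm, as it should be standing on the pad |
| Tape roll, sanding block, bowl | Shifted no more than the measuring noise, about 2 mm |
| Gripper | Open and clear of everything |

No check failed. The two cameras differed by up to about 4 mm at the tray, where the arm partly hid the containers, and otherwise by 1–2 mm.

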